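# Put the game away after games night

## Robot

A 6-joint arm with a two-finger parallel gripper is mounted at the origin on the work surface. World frame = base frame: x ahead of the robot, y to its left, z up, the work surface at z = 0. Lengths are in m, angles in rad, forces in N, time in s.
With the tool pointing down it reaches from about 0.375 to 0.9 m from the base axis. Payload 3.1 kg.
Tool frame: the origin (TCP) lies on the centre line of the jaws, within the pads' length; the fingertips stand 22 mm ahead of it and the grasp point (between the pads) lies 3 mm ahead of it; z points along the fingers, y is the line along which they close (so a half turn about z gives the same grasp; the last joint's range is limited). The gripper opens to 85 mm and grips with 20 to 120 N. Pads are 22 mm wide; open, the fingers measure 114 mm over their backs; the gripper's body (76 mm by 85 mm) begins 54 mm behind the grasp point. The pads swing forward as they close: fully open they stand 13 mm farther back than shut.
Start: joints at [-0.178, 0.527, 1.433, -0, 1.181, -0.178], TCP at [0.625, 0, 0.253] pointing down, gripper open.
Joint ranges: [-3.08, 3.08], [-0.75, 2.2], [0.22, 2.44], [-1.43, 4.57], [0, 2.65], [-2.85, 2.85]. Speed limits (rad/s): [2.79, 2.79, 3.14, 3.14, 3.14, 3.14].

## Interface

Orientations are given as a unit quaternion [w, x, y, z].
In Python, from rig import state, eyes, job, finder gives the robot as it stands.
- The arm moves only by the shell command python3 -m pendant 'ROWS' [FORCE]. ROWS is JSON, a list that holds one entry, the list of rows, each a list of 5 numbers: the shift along the tool's x, y, z each as a share of 0.15 m, from -1 to 1, then the turn about the tool's z as a share of 1.5 rad, from -1 to 1, then the opening, from 0 (shut) to 1 (fully open). A call has 1 to 8 rows; each row shifts and turns the commanded pose from where the row before left it, along the tool's axes as they then stand; what a row does not reach is not made up. A row lasts 1/10 s, in which the tool goes at most 50 mm and 8.59 degrees, less where a joint would pass 70% of its speed; a pose out of reach is approached as far as the arm can. A call with a number of a shift or a turn outside -1 to 1 is refused whole. A call with a gripper value outside its range is refused whole. The fingers move at their own pace and stop on an object; FORCE is the grip in N (left out, the last holds). Time passes only in rows, so rows that do not move let the fingers close. It gives the time, the measured TCP pose, the force, the opening and the grip force at its end, in the units of the state.
- state(): the state, without advancing time (a new reading comes with each control period).
- eyes.capture(name): name is "scene" or "side" or "wrist"; returns a dict with "img" (384x512x3 uint8, red, green, blue), "intrinsics" (3x3 intrinsics, pixels), "k1" (the pictures are not rectified: a ray, as slopes to the right and down, at radius r is drawn at 1 + k1 r^2 times it, then the intrinsics apply), "R" (3x3) and "t" (3): a world point X has camera coordinates R X + t. Camera axes: x right, y down, z forward; pixel columns grow to the right and rows downward; lengths in m; the calibration is good to about 2 mm. A picture is of the moment at which its call begins. There is no depth.
- job.hand_in(): hands the job in; it is judged then, once.
Trained networks look in a picture, given as the dict that the camera call returned (one of the last four; its "shot" number tells which), for a name from the list of things; names that differ only in an ending like _2 or _b are one class to them, and where a whole thing is asked for, a point or a joint stands for the part that bears it (a point fixed in the world has none). Each returns a list of dicts, best first, with "confidence" (0 to 1); they miss things now and then, are a little off and sometimes report something else, mostly with a low value. They report only what shows in the picture. A call takes as long as a camera call. They do not tell look-alikes from the thing itself.
- finder.spot_in(thing, picture): "xy" ([column, row] in pixels, amid what is visible of it).
- finder.cut_out(thing, picture): "mask" (384x512 bool, what is visible of it) and "xy" ([column, row] in pixels, amid what is visible of it).
The state is a dict: "time_s": time; "joints": joint angles; "dq": joint speeds; "effort": joint torques, N m; "tool_pos": TCP position; "eef_rot": TCP orientation; "wrist_force": force on the tool from outside, world axes, zero at the start; "wrist_torque": the same for the moment, N m; "gripper_width": finger opening in m; "grasp_force": force on a finger pad.
Only numpy, scipy, OpenCV 4.12 (cv2) and the standard library are available. Lean on these libraries where they do the work, as an engineer would, in place of code of your own. Each camera call takes 0.05 s, during which the arm holds its last target. There are 200 camera calls.

## Task

Put the game away: stand each big walnut meeple that is out on the sideboard upright and fully down in its own slot of the slotted orange tier, and set each amber token jar upright on the floor of its own cell in the divided orange tier. Drop the die into the open purple dice box and then press the box's lid fully shut. Leave the dish of small meeples, the bookend with its books and the tier of cards where they are.

Things in the scene. Friction and masses are not known exactly. Their poses are not given: they have to be found in the camera images.
- meeple0: Jumbo walnut (dark brown) meeple standing on its feet on the sideboard; may be absent. 16 mm thick (its x), 66 mm tall (z up). Feet block 40 mm wide (its y) up to 27 mm height; arms 48 mm wide from 27 to 41 mm; round head 28 mm across centred at 52 mm. Origin: centre of the underside of its feet. Front and back are alike.
- meeple1: Jumbo walnut (dark brown) meeple standing on its feet on the sideboard; may be absent. 16 mm thick (its x), 66 mm tall (z up). Feet block 40 mm wide (its y) up to 27 mm height; arms 48 mm wide from 27 to 41 mm; round head 28 mm across centred at 52 mm. Origin: centre of the underside of its feet. Front and back are alike.
- meeple2: Jumbo walnut (dark brown) meeple standing on its feet on the sideboard; may be absent. 16 mm thick (its x), 66 mm tall (z up). Feet block 40 mm wide (its y) up to 27 mm height; arms 48 mm wide from 27 to 41 mm; round head 28 mm across centred at 52 mm. Origin: centre of the underside of its feet. Front and back are alike.
- meeple3: Jumbo walnut (dark brown) meeple standing on its feet on the sideboard; may be absent. 16 mm thick (its x), 66 mm tall (z up). Feet block 40 mm wide (its y) up to 27 mm height; arms 48 mm wide from 27 to 41 mm; round head 28 mm across centred at 52 mm. Origin: centre of the underside of its feet. Front and back are alike.
- jar0: Small straight amber token jar with a white lid, its bottom third showing brass coins (so bottom-heavy), 48 mm in diameter, 58 mm tall, upright on the sideboard; may be absent. Origin: centre of its underside, z up its axis.
- jar1: Small straight amber token jar with a white lid, its bottom third showing brass coins (so bottom-heavy), 48 mm in diameter, 58 mm tall, upright on the sideboard; may be absent. Origin: centre of its underside, z up its axis.
- jar2: Small straight amber token jar with a white lid, its bottom third showing brass coins (so bottom-heavy), 48 mm in diameter, 58 mm tall, upright on the sideboard; may be absent. Origin: centre of its underside, z up its axis.
- die_center (a point): Centre of the white plastic die with black pips, a 24 mm cube; axes square to its faces.
- rack: Orange slotted tier, a solid block 46 (x) x 232 (y) x 32 (z) mm, fixed, with four upright slots in a row along its y. Origin: centre of its underside, z up.
- slot0 (a point): Centre of the mouth of slot 0 of the orange slotted tier, at its top face (32 mm above the sideboard). Slot 20 mm (x, across) by 44 mm (y, along), 24 mm deep, mouth chamfered 2 mm; slots are 56 mm apart along y. Axes as the tier's.
- slot1 (a point): Centre of the mouth of slot 1 of the orange slotted tier, at its top face (32 mm above the sideboard). Slot 20 mm (x, across) by 44 mm (y, along), 24 mm deep, mouth chamfered 2 mm; slots are 56 mm apart along y. Axes as the tier's.
- slot2 (a point): Centre of the mouth of slot 2 of the orange slotted tier, at its top face (32 mm above the sideboard). Slot 20 mm (x, across) by 44 mm (y, along), 24 mm deep, mouth chamfered 2 mm; slots are 56 mm apart along y. Axes as the tier's.
- slot3 (a point): Centre of the mouth of slot 3 of the orange slotted tier, at its top face (32 mm above the sideboard). Slot 20 mm (x, across) by 44 mm (y, along), 24 mm deep, mouth chamfered 2 mm; slots are 56 mm apart along y. Axes as the tier's.
- tier: Orange divided tier, an open tray 68 (x) x 196 (y) x 34 (z) mm, walls and floor 4 mm, fixed, two dividers making three cells in a row along its y. Origin: centre of its underside, z up.
- cell0 (a point): Centre of the floor of cell 0 of the orange divided tier, 4 mm above the sideboard. Cell 60 x 60 mm inside, walls 30 mm above its floor; cells 64 mm apart along y. Axes as the tier's.
- cell1 (a point): Centre of the floor of cell 1 of the orange divided tier, 4 mm above the sideboard. Cell 60 x 60 mm inside, walls 30 mm above its floor; cells 64 mm apart along y. Axes as the tier's.
- cell2 (a point): Centre of the floor of cell 2 of the orange divided tier, 4 mm above the sideboard. Cell 60 x 60 mm inside, walls 30 mm above its floor; cells 64 mm apart along y. Axes as the tier's.
- dicebox: Purple dice box, 100 x 100 x 50 mm, walls and floor 4 mm, open on top when the lid is up, fixed; a steel spring clip on its front (-x) face. Origin: centre of its underside, z up; the lid's hinge is along its far (+x) top edge.
- dicebox_in (a point): Centre of the dice box's inner floor, 4 mm above the sideboard; inside 92 x 92 mm, 46 mm deep. Axes as the box's.
- lid (a joint): Angle of the dice box lid (rad): 0 shut, about 1.57 upright, at most 1.9 (leaning back past upright, as it starts). A light panel 100 x 100 x 6 mm on a stiff hinge that stays where it is left.
- lid_hinge (a point): Middle of the lid's hinge line, 50 mm up at the box's far (+x) edge; turns with the lid: the lid runs along this frame's -x for 100 mm, its outer face is 6 mm along +z.
- dish: Bystander: blue ceramic dish of tiny walnut meeples, 116 mm across, 32 mm high. Origin: centre of its underside.
- bookend: Bystander: steel bookend with three upright rule books, 100 (x) x 120 (y) x 158 (z) mm. Origin: centre of its underside.
- cardtier: Bystander: third orange tier holding two card decks, 130 (x) x 100 (y) x 34 (z) mm. Origin: centre of its underside.
There are look-alikes about, which are no part of the job. What is shaped like the meeple2 but blue or green is not meant.

How it is judged:
On the way, in this order (a step that is already met when the one before it is completed fails the run):
1. the die lies in the dice box while the lid is open (x of die_center in the frame of dicebox_in between -0.046 and 0.046 m and y of die_center in the frame of dicebox_in between -0.046 and 0.046 m and z of die_center in the frame of dicebox_in between 0 and 0.04 m and value of joint lid above 0.5 rad), for 0.2 s.
2. the lid is shut with the die inside (x of die_center in the frame of dicebox_in between -0.046 and 0.046 m and y of die_center in the frame of dicebox_in between -0.046 and 0.046 m and z of die_center in the frame of dicebox_in between 0 and 0.04 m and value of joint lid below 0.06 rad), for 0.2 s.
At the end, for the whole second after the job is handed in: Each meeple present upright (0.15 rad) in a slot, within 6 mm of its centre, 18 mm or more deep; each jar present upright (0.12 rad) on a cell floor (8 mm), within 13 mm of its centre; die inside the dice box; lid shut (below 0.06 rad); all at rest; bystanders left alone (all of step 2 and ((horizontal distance between meeple0 and slot0 below 0.006 m and z of meeple0 in the frame of slot0 below -0.018 m) or (horizontal distance between meeple0 and slot1 below 0.006 m and z of meeple0 in the frame of slot1 below -0.018 m) or (horizontal distance between meeple0 and slot2 below 0.006 m and z of meeple0 in the frame of slot2 below -0.018 m) or (horizontal distance between meeple0 and slot3 below 0.006 m and z of meeple0 in the frame of slot3 below -0.018 m)) and angle between each of meeple0, meeple1, meeple2, meeple3's own z axis and vertical below 0.15 rad and linear speed of each of meeple0, meeple1, meeple2, meeple3, jar0, jar1, jar2 below 0.02 m/s and ((horizontal distance between meeple1 and slot0 below 0.006 m and z of meeple1 in the frame of slot0 below -0.018 m) or (horizontal distance between meeple1 and slot1 below 0.006 m and z of meeple1 in the frame of slot1 below -0.018 m) or (horizontal distance between meeple1 and slot2 below 0.006 m and z of meeple1 in the frame of slot2 below -0.018 m) or (horizontal distance between meeple1 and slot3 below 0.006 m and z of meeple1 in the frame of slot3 below -0.018 m)) and ((horizontal distance between meeple2 and slot0 below 0.006 m and z of meeple2 in the frame of slot0 below -0.018 m) or (horizontal distance between meeple2 and slot1 below 0.006 m and z of meeple2 in the frame of slot1 below -0.018 m) or (horizontal distance between meeple2 and slot2 below 0.006 m and z of meeple2 in the frame of slot2 below -0.018 m) or (horizontal distance between meeple2 and slot3 below 0.006 m and z of meeple2 in the frame of slot3 below -0.018 m)) and ((horizontal distance between meeple3 and slot0 below 0.006 m and z of meeple3 in the frame of slot0 below -0.018 m) or (horizontal distance between meeple3 and slot1 below 0.006 m and z of meeple3 in the frame of slot1 below -0.018 m) or (horizontal distance between meeple3 and slot2 below 0.006 m and z of meeple3 in the frame of slot2 below -0.018 m) or (horizontal distance between meeple3 and slot3 below 0.006 m and z of meeple3 in the frame of slot3 below -0.018 m)) and ((horizontal distance between jar0 and cell0 below 0.013 m and z of jar0 in the frame of cell0 below 0.008 m) or (horizontal distance between jar0 and cell1 below 0.013 m and z of jar0 in the frame of cell1 below 0.008 m) or (horizontal distance between jar0 and cell2 below 0.013 m and z of jar0 in the frame of cell2 below 0.008 m)) and angle between each of jar0, jar1, jar2's own z axis and vertical below 0.12 rad and ((horizontal distance between jar1 and cell0 below 0.013 m and z of jar1 in the frame of cell0 below 0.008 m) or (horizontal distance between jar1 and cell1 below 0.013 m and z of jar1 in the frame of cell1 below 0.008 m) or (horizontal distance between jar1 and cell2 below 0.013 m and z of jar1 in the frame of cell2 below 0.008 m)) and ((horizontal distance between jar2 and cell0 below 0.013 m and z of jar2 in the frame of cell0 below 0.008 m) or (horizontal distance between jar2 and cell1 below 0.013 m and z of jar2 in the frame of cell1 below 0.008 m) or (horizontal distance between jar2 and cell2 below 0.013 m and z of jar2 in the frame of cell2 below 0.008 m))); the robot touches nothing.
It fails at once if the dish of small meeples is shoved out of its place (more than 3 cm) (distance of dish from where it was at the start of the episode above 0.03 m).
It fails at once if the bookend is shoved out of its place (more than 3 cm) (distance of bookend from where it was at the start of the episode above 0.03 m).
It fails at once if the tier of cards is shoved out of its place (more than 3 cm) (distance of cardtier from where it was at the start of the episode above 0.03 m).
Of meeple0, meeple1, meeple2, meeple3 only 2 to 4 are there at a start; the rules pass over those that are not, and their reading is None.
Of jar0, jar1, jar2 only 2 to 3 are there at a start; the rules pass over those that are not, and their reading is None.
At some moment in a run one of jar0, jar1, jar2, die may be knocked a few centimetres aside while the robot is not near it.
It also fails if it takes over 210 s, if anything falls off the work surface, if the arm or the gripper's body presses on something with over 40 N, if the wrist force passes 120 N, or if a joint passes its speed limit or range.

## Working session

There is one attempt and no reset: what is moved stays moved. The work goes in short steps, Python scripts to look and compute and a shell command to move; the robot and the scene stay as the last step left them, time stands still between calls to the robot, and variables do not carry over. Pictures are saved under pics/ and viewed, at most 15 in all, crops included, and the job is handed in when it is done.

```bash
ls; mkdir -p pics; cat > h.py <<'E'
import numpy as np, cv2
from rig import state, eyes, job, finder
def ray(c,xy):
    K=np.array(c["intrinsics"]);R=np.array(c["R"]);t=np.array(c["t"])
    d=np.array([(xy[0]-K[0,2])/K[0,0],(xy[1]-K[1,2])/K[1,1]])
    u=d.copy()
    for _ in range(20): u=d/(1+c["k1"]*(u@u))
    v=R.T@np.array([u[0],u[1],1.]); return -R.T@t, v/np.linalg.norm(v)
def atz(c,xy,z):
    o,v=ray(c,xy); return o+v*(z-o[2])/v[2]
def proj(c,X):
    K=np.array(c["intrinsics"]);p=np.array(c["R"])@np.array(X)+np.array(c["t"])
    u=p[:2]/p[2];u=u*(1+c["k1"]*(u@u));return np.array([K[0,0]*u[0]+K[0,2],K[1,1]*u[1]+K[1,2]])
def tri(obs):
    A=np.zeros((3,3));b=np.zeros(3)
    for c,xy in obs:
        o,v=ray(c,xy);M=np.eye(3)-np.outer(v,v);A+=M;b+=M@o
    return np.linalg.solve(A,b)
def save(c,n,s=1.5): cv2.imwrite(f"pics/{n}.png",cv2.resize(c["img"][:,:,::-1],None,fx=s,fy=s,interpolation=cv2.INTER_CUBIC))
E
python3 - <<'E'
from h import *
s=state();print({k:np.round(v,3).tolist() for k,v in s.items()})
for n in ["scene","side","wrist"]:
    c=eyes.capture(n);save(c,n+"0")
    o,_=ray(c,(256,192));print(n,np.round(o,3),"center at",np.round(atz(c,(256,192),0),3),c["shot"])
    for th in ["meeple0","jar0","die_center","rack","tier","dicebox","lid","dish","bookend","cardtier"]:
        for d in finder.cut_out(th,c):
            if d["confidence"]>.2: print(n,th,round(d["confidence"],2),np.round(d["xy"]),d["mask"].sum(),np.round(atz(c,d["xy"],0.03)[:2],3))
E
```

```text
pics
{'time_s': 0.0, 'joints': [-0.178, 0.528, 1.434, 0.0, 1.181, -0.179], 'dq': [-0.001, 0.0, 0.0, 0.0, -0.001, -0.001], 'effort': [0.0, -44.234, -17.802, -0.0, 0.008, 0.0], 'tool_pos': [0.624, 0.0, 0.252], 'eef_rot': [-0.001, 0.707, 0.707, -0.001], 'wrist_force': [-0.279, -0.502, -0.103], 'wrist_torque': [-0.021, -0.004, 0.001], 'grasp_force': 0.0, 'gripper_width': 0.085}
scene [0.96  0.865 1.031] center at [ 0.492 -0.108  0.   ] 1
scene meeple0 0.78 [296. 214.] 209 [0.441 0.065]
scene meeple0 0.76 [308. 236.] 187 [0.453 0.159]
scene meeple0 0.68 [273. 225.] 158 [0.524 0.072]
scene meeple0 0.63 [314. 199.] 126 [0.357 0.036]
scene meeple0 0.4 [205. 196.] 875 [ 0.661 -0.137]
scene jar0 0.81 [274. 185.] 264 [ 0.44  -0.083]
scene jar0 0.66 [258. 162.] 262 [ 0.432 -0.214]
scene jar0 0.52 [254. 192.] 295 [ 0.51  -0.084]
scene die_center 0.7 [287. 334.] 3063 [0.663 0.405]
scene die_center 0.61 [258. 255.] 1782 [0.615 0.155]
scene die_center 0.39 [236. 175.] 56 [ 0.527 -0.185]
scene rack 0.81 [206. 193.] 844 [ 0.652 -0.15 ]
scene rack 0.27 [178. 155.] 914 [ 0.666 -0.381]
scene tier 0.88 [2
[... 1247 characters left out ...]
st [0.626 0.081 0.374] center at [ 0.628 -0.049  0.   ] 3
wrist meeple0 0.94 [ 32. 123.] 1334 [0.358 0.049]
wrist meeple0 0.85 [ 96. 112.] 1369 [0.438 0.061]
wrist meeple0 0.78 [87. 24.] 1876 [0.444 0.154]
wrist meeple0 0.7 [168.  97.] 953 [0.525 0.078]
wrist jar0 0.76 [109. 226.] 1831 [ 0.429 -0.087]
wrist jar0 0.59 [176. 211.] 1634 [ 0.522 -0.066]
wrist die_center 0.68 [193. 286.] 324 [ 0.537 -0.184]
wrist tier 0.69 [110. 226.] 1858 [ 0.43  -0.088]
wrist tier 0.66 [253.  58.] 7930 [0.625 0.12 ]
wrist lid 0.63 [251.  60.] 7791 [0.622 0.118]
wrist dish 0.55 [192. 288.] 353 [ 0.535 -0.188]
wrist bookend 0.68 [175. 212.] 1629 [ 0.521 -0.067]
wrist cardtier 0.45 [272. 263.] 4815 [ 0.652 -0.145]
```

View pics/scene0.png

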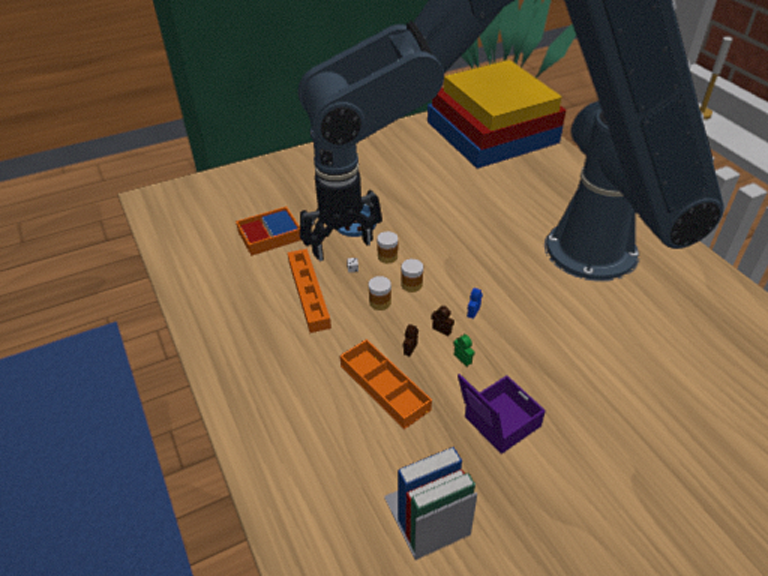

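View pics/side0.png

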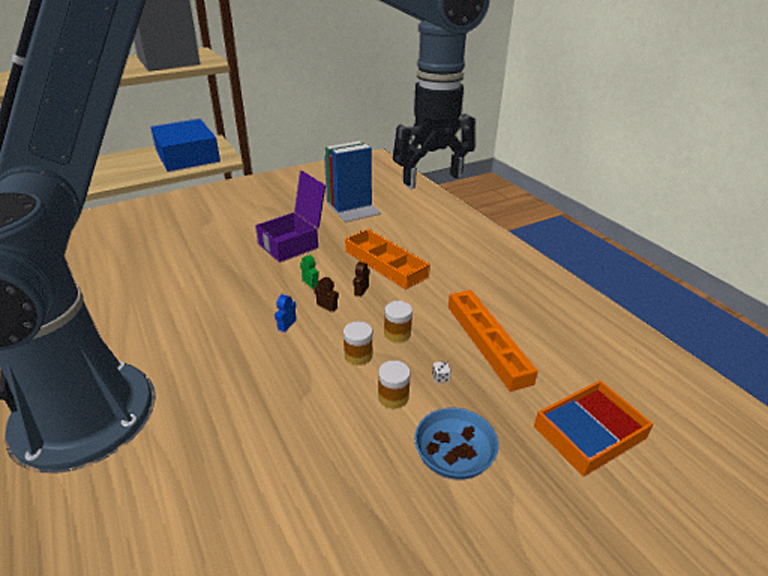

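View pics/wrist0.png

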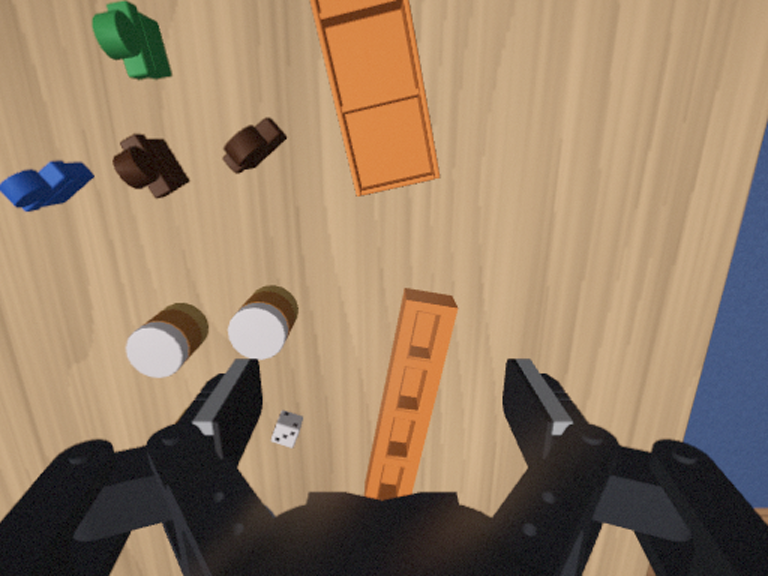

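Scene (768-px views): two walnut meeples at (411,338) and (442,319), three jars at (388,246), (412,274) and (380,291), the die at (352,264). The slotted tier is at (308,290), the divided tier at (385,383) and the open dice box at (502,412). The blue and green meeples are look-alikes. I'll do a wrist-camera tour to measure these.

```bash
cat > snap.py <<'E'
import sys,pickle
from h import *
L=[]
for n in sys.argv[2:]:
    c=eyes.capture(n); c=dict(c); c["m"]={}
    for th in ["meeple0","jar0","die_center"]:
        c["m"][th]=[(d["confidence"],d["xy"],d["mask"]) for d in finder.cut_out(th,c) if d["confidence"]>.3]
    L.append(c); save(c,sys.argv[1]+n)
pickle.dump(L,open(sys.argv[1]+".pkl","wb"))
E
P="python3 -m pendant"
$P '[[[-0.2,0,-0.17,0,1],[-0.2,0,-0.17,0,1],[0,0,0,0,1],[0,0,0,0,1]]]'; python3 snap.py v1 wrist scene side
$P '[[[0,-0.32,0,0,1],[0,-0.32,0,0,1],[0,-0.32,0,0,1],[0,0,0,0,1],[0,0,0,0,1]]]' ; python3 snap.py v2 wrist
$P '[[[0.27,0,0,0,1],[0.27,0,0,0,1],[0.27,0,0,0,1],[0.27,0,0,0,1],[0,0,0,0,1],[0,0,0,0,1]]]' ; python3 snap.py v3 wrist
$P '[[[0.17,0.2,0,0,1],[0.17,0.2,0,0,1],[0.17,0.2,0,0,1],[0.17,0.2,0,0,1],[0,0,0,0,1],[0,0,0,0,1]]]' ; python3 snap.py v4 wrist
$P '[[[0.27,-0.22,0,0,1],[0.27,-0.22,0,0,1],[0.27,-0.22,0,0,1],[0.27,-0.22,0,0,1],[0,0,0,0,1],[0,0,0,0,1]]]' ; python3 snap.py v5 wrist
python3 - <<'E'
import cv2,numpy as np
I=[cv2.imread(f"pics/v{i}wrist.png") for i in range(1,6)]
I=[cv2.resize(i,(400,300)) for i in I[:4]]
cv2.imwrite("pics/tour.png",np.vstack([np.hstack(I[:2]),np.hstack(I[2:])]))
E
```

```text
time_s: 2.05
tool_pos: [0.6251, -0.0605, 0.3048]
eef_rot: [0.0, 0.708, 0.707, 0.0]
wrist_force: [0.5, 0.7, -1.1]
gripper_width: 0.0856
grasp_force: 0.0
time_s: 3.15
tool_pos: [0.4802, -0.0599, 0.3048]
eef_rot: [0.0, 0.707, 0.707, 0.0]
wrist_force: [0.7, -1.5, 0.9]
gripper_width: 0.0858
grasp_force: 0.0
time_s: 3.95
tool_pos: [0.4819, 0.1029, 0.3042]
eef_rot: [0.0, 0.706, 0.708, -0.0]
wrist_force: [0.6, -0.3, 0.3]
gripper_width: 0.0853
grasp_force: 0.0
time_s: 4.75
tool_pos: [0.6012, 0.2031, 0.3035]
eef_rot: [-0.0, 0.707, 0.707, -0.001]
wrist_force: [-0.2, -0.2, 0.7]
gripper_width: 0.0852
grasp_force: 0.0
time_s: 5.55
tool_pos: [0.4735, 0.3593, 0.3049]
eef_rot: [0.0, 0.706, 0.708, 0.0]
wrist_force: [-0.1, -0.2, -0.4]
gripper_width: 0.0854
grasp_force: 0.0
```

View pics/tour.png

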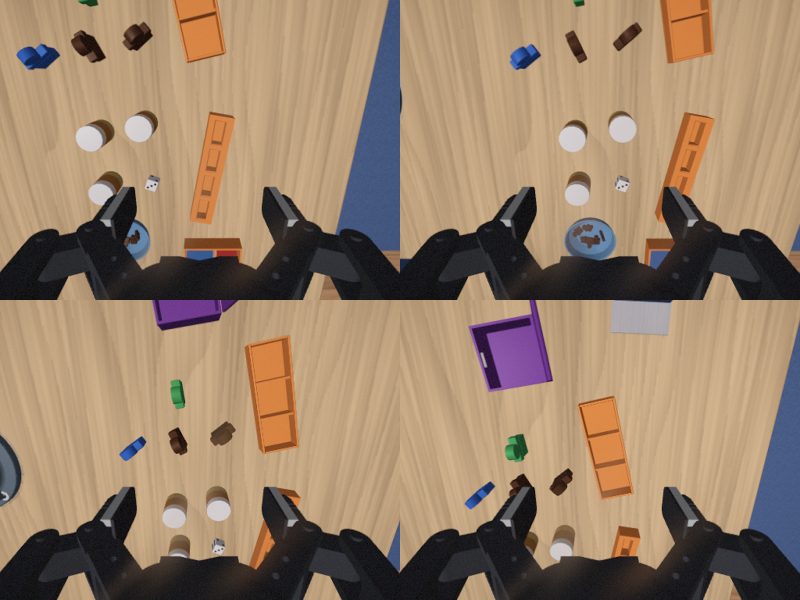

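View pics/v5wrist.png

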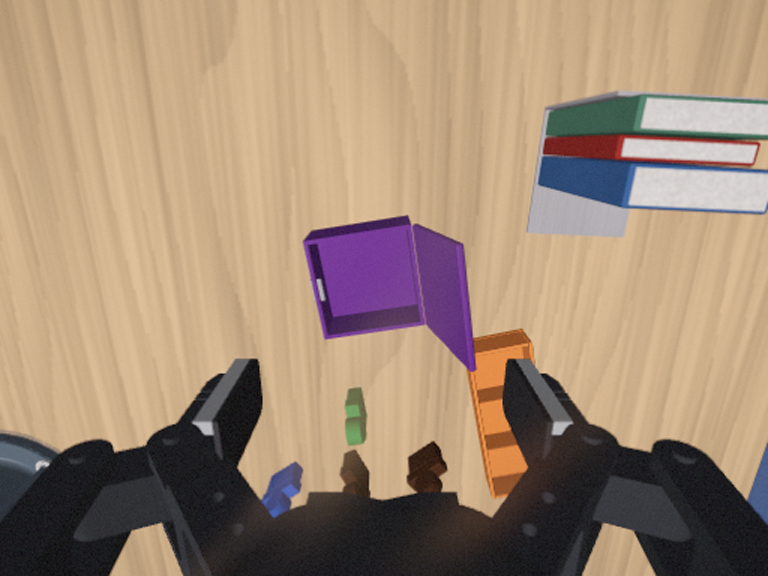

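```bash
cat > fit.py <<'E'
import pickle,sys
from h import *
from scipy.optimize import minimize
def box(x0,x1,y0,y1,z0,z1): return np.array([[x,y,z] for x in(x0,x1) for y in(y0,y1) for z in(z0,z1)])
def cyl(r,z0,z1): 
    a=np.linspace(0,2*np.pi,40,endpoint=False);return np.array([[r*np.cos(t),r*np.sin(t),z] for t in a for z in(z0,z1)])
a=np.linspace(0,2*np.pi,30,endpoint=False)
head=np.array([[x,.014*np.cos(t),.052+.014*np.sin(t)] for t in a for x in(-.008,.008)])
M={"rack":[box(-.023,.023,-.116,.116,0,.032)],"tier":[box(-.034,.034,-.098,.098,0,.034)],
"meeple":[box(-.008,.008,-.02,.02,0,.027),box(-.008,.008,-.024,.024,.027,.041),head],"jar":[cyl(.024,0,.058)],
"die":[box(-.012,.012,-.012,.012,0,.024)],"dicebox":[box(-.05,.05,-.05,.05,0,.05)]}
def parts(kind,p):
    P=list(M[kind])
    if kind=="dicebox":
        q=p[4];L=box(-.1,0,-.05,.05,0,.006);R=np.array([[np.cos(q),0,np.sin(q)],[0,1,0],[-np.sin(q),0,np.cos(q)]])
        P.append(L@R.T+[.05,0,.05])
    c,s=np.cos(p[3]),np.sin(p[3]);Rz=np.array([[c,-s,0],[s,c,0],[0,0,1]])
    return [a@Rz.T+[p[0],p[1],p[2]] for a in P]
def colmask(c,kind):
    h=cv2.cvtColor(c["img"],cv2.COLOR_RGB2HSV).astype(int);H,S,V=h[...,0],h[...,1],h[...,2]
    if kind in("rack","tier"): return (H>5)&(H<16)&(S>175)&(V>75)
    if kind=="dicebox": return (H>125)&(H<155)&(S>80)
    if kind=="meeple": return (H<16)&(S>70)&(V<105)
    if kind=="die": return S<60
    if kind=="jar": return None
def sil(c,kind,p,k=4):
    im=np.zeros((384*k,512*k),np.uint8)
    for a in parts(kind,p):
        u=np.array([proj(c,X) for X in a]);h=cv2.convexHull(((u+.5)*k).astype(np.float32).reshape(-1,1,2))
        cv2.fillConvexPoly(im,h.astype(np.int32),255)
    cs,_=cv2.findContours(im,cv2.RETR_EXTERNAL,cv2.CHAIN_APPROX_NONE)
    return max(cs,key=len)[:,0,:]/k-.5
def fit(kind,cams,p0,masks=None,fixz=None):
    D=[]
    for i,c in enumerate(cams):
        m=masks[i] if masks else colmask(c,kind)
        u=np.array([proj(c,X) for a in parts(kind,p0) for X in a]);lo=u.min(0)-10;hi=u.max(0)+10
        w=np.zeros((384,512),bool);w[max(0,int(lo[1])):int(hi[1])+1,max(0,int(lo[0])):int(hi[0])+1]=1
        m=(m&w).astype(np.uint8);m=cv2.morphologyEx(m,cv2.MORPH_CLOSE,np.ones((5,5)))
        n,l,st,_=cv2.connectedComponentsWithStats(m)
        m=(l==1+np.argmax(st[1:,4])).astype(np.uint8)
        cs,_=cv2.findContours(m,cv2.RETR_EXTERNAL,cv2.CHAIN_APPROX_NONE);f=np.zeros_like(m);cv2.fillPoly(f,cs,1)
        D.append((cv2.distanceTransform(f,2,5)-cv2.distanceTransform(1-f,2,5)).astype(np.float32)-np.where(f,.5,-.5).astype(np.float32))
    def cost(p,full=False):
        if fixz is not None: p=np.array(p);p[2]=fixz
        E=[]
        for c,d in zip(cams,D):
            u=sil(c,kind,p);g=(u[:,0]>4)&(u[:,0]<507)&(u[:,1]>4)&(u[:,1]<379);u=u[g].astype(np.float32)
            e=np.abs(cv2.remap(d,u[:,:1],u[:,1:],cv2.INTER_LINEAR)).ravel();E.append(np.mean(np.minimum(e,6)))
        return E if full else np.mean(E)
    best=None;p0=np.array(p0,float);sc=np.array([.01,.01,.005,.15,.15][:len(p0)])
    for k in range(2):
        S=np.vstack([p0]+[p0+np.eye(len(p0))[i]*sc[i] for i in range(len(p0))])
        r=minimize(cost,p0,method="Nelder-Mead",options=dict(initial_simplex=S,xatol=1e-4,fatol=1e-3,maxiter=300));p0=r.x;sc=sc/2
    return r.x,np.round(cost(r.x,True),2)
E
cat > m1.py <<'E'
from fit import *
V={i:pickle.load(open(f"v{i}.pkl","rb")) for i in range(1,6)};W={i:V[i][0] for i in V};sc,sd=V[1][1],V[1][2]
def show(n,*a,**k):
    p,e=fit(*a,**k);print(n,np.round(p,4),e,flush=True);return p
show("rack","rack" and "rack",[W[1],sc,sd],[.65,-.15,0,-.2]);show("rackW","rack",[W[1]],[.65,-.15,0,-.2],fixz=0)
show("tier","tier",[W[3],W[4]],[.61,.14,0,.15]);show("tierS","tier",[sc,sd],[.61,.14,0,.15])
show("box","dicebox",[W[5],W[4]],[.47,.3,0,.15,1.8]);show("boxS","dicebox",[sc,sd],[.47,.3,0,.15,1.8])
for n,x,y,yaw in [("mA",.525,.075,-.8),("mA2",.525,.075,-1.2),("mB",.44,.06,.5),("mB2",.44,.06,.1)]:
    show(n,"meeple",[W[1],W[2],W[3]],[x,y,0,yaw])
show("die","die",[W[1],W[2],W[3]],[.535,-.19,0,.3])
for x,y in [(.43,-.09),(.52,-.07),(.43,-.2)]:
    cams=[];ms=[]
    for c in [W[1],W[2],W[3],sd,sc]:
        u=proj(c,[x,y,.03]);b=[m for cf,xy,m in c["m"]["jar0"] if np.hypot(*(np.array(xy)-u))<25]
        if b: cams.append(c);ms.append(b[0])
    show("jar%d"%len(cams),"jar",cams,[x,y,0,0],masks=ms)
E
python3 m1.py
```

```text
rack [ 0.6477 -0.1677 -0.0009 -0.1789] [5.37 0.36 0.22]
rackW [ 0.6701 -0.1702  0.007  -0.0977] [5.29]
tier [ 0.6199  0.1413 -0.0096  0.2283] [0.5  3.28]
tierS [0.6146 0.1405 0.     0.2159] [0.37 0.3 ]
box [ 4.5960e-01  3.1290e-01 -7.0000e-04  1.6090e-01  1.8062e+00] [0.41 0.38]
boxS [ 4.5660e-01  3.1160e-01 -4.0000e-04  1.4610e-01  1.8076e+00] [0.5  0.33]
mA [ 0.5269  0.078  -0.0017 -0.8506] [0.84 0.49 0.57]
mA2 [ 0.5268  0.0785 -0.0025 -0.8841] [0.74 0.59 0.6 ]
mB [ 0.4445  0.0632 -0.0007  0.4888] [0.87 0.56 0.6 ]
mB2 [ 0.4441  0.0633 -0.0014  0.4744] [0.87 0.59 0.56]
die [ 0.5293 -0.1959  0.003  -0.3223] [0.37 0.5  0.72]
jar5 [ 0.4337 -0.0877 -0.0024  0.1103] [0.3  0.29 0.36 0.65 0.55]
jar4 [ 0.522  -0.0697 -0.0015  0.1204] [0.38 0.44 0.42 1.01]
jar5 [ 0.4386 -0.1982 -0.0018  0.0746] [0.9  0.34 2.57 0.52 0.49]
```

```bash
python3 - <<'E'
from fit import *
V={i:pickle.load(open(f"v{i}.pkl","rb")) for i in range(1,6)}
for i,X in [(1,[.6477,-.1677,.034]),(1,[.63,-.2,.034]),(4,[.6146,.1405,.034])]:
    c=V[i][0];u=proj(c,X);h=cv2.cvtColor(c["img"],cv2.COLOR_RGB2HSV)
    print(u,[h[int(u[1]),int(u[0])+d].tolist() for d in range(-40,41,4)])
E
```

```text
[268.29926246 223.77617096] [[16, 84, 200], [16, 85, 192], [17, 88, 198], [17, 88, 189], [16, 87, 187], [16, 87, 199], [15, 101, 191], [13, 164, 213], [13, 164, 213], [13, 168, 213], [13, 168, 212], [13, 164, 214], [13, 170, 212], [13, 166, 214], [14, 146, 209], [17, 90, 189], [16, 88, 204], [17, 88, 200], [16, 88, 195], [17, 87, 190], [16, 83, 203]]
[256.7219511 242.5133627] [[16, 92, 178], [16, 90, 175], [16, 87, 188], [17, 88, 195], [16, 87, 191], [16, 87, 199], [16, 89, 193], [16, 90, 190], [16, 89, 198], [13, 163, 211], [13, 163, 211], [13, 162, 208], [13, 163, 213], [12, 165, 212], [13, 165, 212], [13, 168, 212], [14, 119, 204], [17, 87, 197], [16, 87, 191], [17, 85, 202], [17, 85, 198]]
[263.02312801 196.60464638] [[16, 88, 188], [16, 86, 190], [16, 88, 194], [16, 85, 191], [17, 82, 208], [13, 172, 220], [13, 175, 216], [13, 175, 221], [13, 172, 220], [13, 169, 220], [13, 170, 221], [13, 172, 220], [13, 167, 220], [13, 167, 220], [13, 169, 220], [13, 169, 220], [13, 167, 221], [17, 84, 212], [16, 86, 201], [16, 84, 206], [17, 83, 208]]
```

```bash
sed -i 's/(H<16)&(S>175)&(V>75)/(H<16)\&(S>128)\&(V>60)/' fit.py; python3 - <<'E'
from fit import *
V={i:pickle.load(open(f"v{i}.pkl","rb")) for i in range(1,6)};W={i:V[i][0] for i in V};sc,sd=V[1][1],V[1][2]
def show(n,*a,**k):
    p,e=fit(*a,**k);print(n,np.round(p,4),e,flush=True);return p
show("rack","rack",[W[1],sc,sd],[.65,-.167,0,-.18]);show("rackW","rack",[W[1]],[.648,-.167,0,-.18],fixz=0)
show("tier","tier",[W[3],W[4]],[.615,.14,0,.21]);show("tier4","tier",[W[3],W[4],sc,sd],[.615,.14,0,.21])
E
```

```text
rack [ 6.489e-01 -1.670e-01 -4.000e-04 -1.772e-01] [0.31 0.39 0.54]
rackW [ 0.6495 -0.167   0.0025 -0.1733] [0.21]
tier [ 0.6176  0.1422 -0.0008  0.2204] [0.24 0.21]
tier4 [6.172e-01 1.422e-01 1.000e-04 2.179e-01] [0.28 0.27 0.38 0.66]
```

```bash
cat > go.py <<'E'
import sys;from h import *
from scipy.spatial.transform import Rotation as Ro
def plan(X,phi):
    s=state();w,x,y,z=s["eef_rot"];Y=Ro.from_quat([x,y,z,w]).as_matrix()[:,1];p0=np.arctan2(Y[1],Y[0])
    d=(phi-p0+np.pi/2)%np.pi-np.pi/2;phi=p0+d;th=-d/1.5
    v=np.array(X)-s["tool_pos"];c,n=np.cos(phi),np.sin(phi)
    t=np.array([-n*v[0]+c*v[1],c*v[0]+n*v[1],-v[2]])/.15
    N=max(1,int(np.ceil(np.linalg.norm(t)/.27)));M=max(1,int(np.ceil(abs(th)/.09)))
    print(f"from {np.round(s['tool_pos'],4)} phi0 {p0:.3f}: turn {th:.3f} = {M} x {th/M:.4f}; shift {np.round(t,3)} = {N} x {np.round(t/N,4)}")
if __name__=="__main__":
    a=[float(v) for v in sys.argv[1:]]
    plan(a[:3],a[3])
E
python3 go.py .529 -.196 .12 -.322
python3 - <<'E'
from fit import *
c=pickle.load(open("v5.pkl","rb"))[0]
for u in [(528,232),(625,236),(545,108)]: print(atz(c,np.array(u)/1.5,0))
for u in [(640,95),(628,207)]: print(atz(c,np.array(u)/1.5,.15))
E
```

```text
from [0.4757 0.3577 0.3044] phi0 -0.002: turn 0.213 = 3 x 0.0710; shift [-3.389  1.505  1.23 ] = 15 x [-0.226   0.1004  0.082 ]
[0.62520713 0.35291818 0.        ]
[0.72615583 0.34908254 0.        ]
[0.6282923  0.47133618 0.        ]
[0.6306702  0.46793603 0.15      ]
[0.63566027 0.40041585 0.15      ]
```

```bash
P="python3 -m pendant"
$P '[[[0,0,0,0.071,1],[0,0,0,0.071,1],[0,0,0,0.071,1],[-0.226,0.1,0.05,0,0.5],[-0.226,0.1,0.05,0,0.5],[-0.226,0.1,0.05,0,0.5],[-0.226,0.1,0.05,0,0.5],[-0.226,0.1,0.05,0,0.5]]]' >/dev/null
$P '[[[-0.226,0.1,0.08,0,0.5],[-0.226,0.1,0.08,0,0.5],[-0.226,0.1,0.08,0,0.5],[-0.226,0.1,0.1,0,0.5],[-0.226,0.1,0.1,0,0.5]]]' >/dev/null
$P '[[[-0.226,0.1,0.12,0,0.5],[-0.226,0.1,0.12,0,0.5],[-0.226,0.1,0.12,0,0.5],[-0.226,0.1,0.12,0,0.5],[-0.226,0.1,0.1,0,0.5],[0,0,0,0,0.5],[0,0,0,0,0.5]]]'
python3 snap.py v6 scene wrist side
python3 - <<'E'
from fit import *
L=pickle.load(open("v6.pkl","rb"))
for c in L:
    for k,v in c["m"].items():
        for cf,xy,m in v: print(k,round(cf,2),np.round(atz(c,xy,.03 if k!="die_center" else .012)[:2],3))
E
python3 go.py .529 -.196 .027 -.322
```

```text
time_s: 7.75
tool_pos: [0.5279, -0.1963, 0.1132]
eef_rot: [-0.001, 0.812, 0.584, -0.0]
wrist_force: [0.6, 0.2, -0.4]
gripper_width: 0.043
grasp_force: 0.0
meeple0 0.72 [0.455 0.157]
meeple0 0.7 [0.357 0.04 ]
meeple0 0.64 [0.523 0.086]
meeple0 0.46 [0.445 0.055]
jar0 0.8 [ 0.44  -0.209]
jar0 0.61 [ 0.429 -0.081]
jar0 0.54 [ 0.516 -0.065]
jar0 0.45 [0.626 0.151]
die_center 0.52 [ 0.642 -0.175]
jar0 0.94 [ 0.426 -0.085]
jar0 0.92 [ 0.436 -0.2  ]
jar0 0.63 [ 0.52  -0.066]
die_center 0.79 [ 0.53  -0.199]
meeple0 0.73 [0.459 0.156]
meeple0 0.56 [0.447 0.055]
meeple0 0.53 [0.532 0.078]
meeple0 0.51 [0.35  0.035]
jar0 0.94 [ 0.427 -0.088]
jar0 0.74 [ 0.432 -0.205]
jar0 0.37 [0.597 0.121]
die_center 0.41 [ 0.517 -0.204]
from [ 0.5287 -0.194   0.114 ] phi0 -0.319: turn 0.002 = 1 x 0.0020; shift [-0.012  0.006  0.58 ] = 3 x [-0.0039  0.0021  0.1933]
```

```bash
P="python3 -m pendant"
$P '[[[0,0,0.2,0,0.5],[0,0,0.2,0,0.5],[0,0,0.17,0,0.5],[0,0,0,0,0.5],[0,0,0,0,0],[0,0,0,0,0],[0,0,0,0,0],[0,0,0,0,0]]]' 40
$P '[[[0,0,-0.1,0,0],[0,0,-0.27,0,0],[0,0,-0.27,0,0],[0,0,-0.27,0,0],[0,0,0,0,0]]]'
python3 go.py .45 .312 .16 .155
```

```text
time_s: 9.15
tool_pos: [0.5292, -0.1947, 0.0295]
eef_rot: [0.001, 0.811, 0.586, 0.0]
wrist_force: [-0.2, -0.5, 0.6]
gripper_width: 0.023
grasp_force: 41.4
time_s: 9.65
tool_pos: [0.5319, -0.1962, 0.1718]
eef_rot: [0.006, 0.81, 0.586, 0.003]
wrist_force: [0.4, -0.7, 0.0]
gripper_width: 0.023
grasp_force: 41.5
from [ 0.5319 -0.1962  0.1718] phi0 -0.319: turn -0.316 = 4 x -0.0790; shift [ 3.432 -0.017  0.079] = 13 x [ 0.264  -0.0013  0.006 ]
```

```bash
P="python3 -m pendant"
$P '[[[0,0,0,-0.079,0],[0,0,0,-0.079,0],[0,0,0,-0.079,0],[0,0,0,-0.079,0],[0.264,0,0,0,0],[0.264,0,0,0,0],[0.264,0,0,0,0],[0.264,0,0,0,0]]]' >/dev/null
$P '[[[0.264,0,0,0,0],[0.264,0,0,0,0],[0.264,0,0,0,0],[0.264,0,0,0,0],[0.264,0,0,0,0],[0.264,0,0,0,0],[0.264,0,0,0,0],[0.264,0,0,0,0]]]' >/dev/null
$P '[[[0.264,0,0,0,0],[0,0,0,0,0],[0,0,0,0,0]]]'
python3 go.py .45 .312 .05 .155
```

```text
time_s: 11.55
tool_pos: [0.4486, 0.3148, 0.165]
eef_rot: [0.0, 0.649, 0.76, -0.0]
wrist_force: [0.9, 0.0, -0.7]
gripper_width: 0.0232
grasp_force: 41.5
from [0.4486 0.3148 0.165 ] phi0 0.157: turn 0.001 = 1 x 0.0014; shift [-0.02   0.007  0.767] = 3 x [-0.0067  0.0022  0.2555]
```

```bash
P="python3 -m pendant"
$P '[[[-0.02,0,0.25,0,0],[0,0,0.25,0,0],[0,0,0.25,0,0],[0,0,0,0,0],[0,0,0,0,0.5],[0,0,0,0,0.5],[0,0,0,0,0.5],[0,0,0,0,0.5]]]'
$P '[[[0,0,-0.27,0,0.5],[0,0,-0.27,0,0.5],[0,0,-0.27,0,0],[0,0,-0.27,0,0],[0,0,0,0,0],[0,0,0,0,0]]]'
python3 - <<'E'
from h import *
for n in ("scene","side"):
    c=eyes.capture(n); u=proj(c,[.459,.313,.02]).astype(int); print(u)
    a=c["img"][u[1]-50:u[1]+50,u[0]-65:u[0]+65]
    globals()[n]=cv2.resize(a[:,:,::-1],(390,300),interpolation=cv2.INTER_CUBIC)
cv2.imwrite("pics/die.png",np.hstack([scene,side]))
E
python3 go.py .584 .322 .215 .155
```

```text
time_s: 12.35
tool_pos: [0.4508, 0.3117, 0.0541]
eef_rot: [0.001, 0.65, 0.76, 0.002]
wrist_force: [0.2, 0.5, -0.2]
gripper_width: 0.0425
grasp_force: 0.0
time_s: 12.95
tool_pos: [0.4501, 0.3117, 0.2163]
eef_rot: [0.001, 0.65, 0.76, 0.002]
wrist_force: [0.2, -0.1, -0.3]
gripper_width: 0.0003
grasp_force: 0.0
[335 277]
[191 158]
from [0.4488 0.311  0.2138] phi0 0.155: turn -0.000 = 1 x -0.0003; shift [-0.067  0.902 -0.008] = 4 x [-0.0167  0.2254 -0.0021]
```

View pics/die.png

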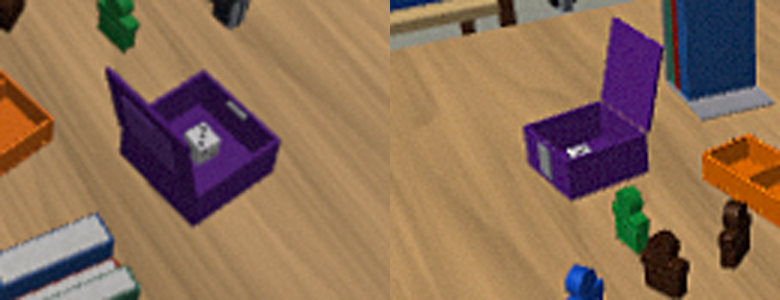

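The die lies in the box, at (200,142) in the left crop and (578,152) in the right. Next I'll close the lid from behind.

```bash
P="python3 -m pendant"
$P '[[[-0.016,0.225,0,0,0],[-0.016,0.225,0,0,0],[-0.016,0.225,0,0,0],[-0.016,0.225,0,0,0],[0,0,0.2,0,0],[0,0,0.26,0,0],[0,0,0,0,0],[0,0,0,0,0]]]'
$P '[[[0,-0.11,0,0,0],[0,-0.11,0,0,0],[0,-0.11,0,0,0],[0,-0.11,0,0,0],[0,-0.11,0,0,0],[0,-0.11,0,0,0],[0,0,0,0,0]]]'
$P '[[[0,-0.054,0.037,0,0],[0,-0.053,0.037,0,0],[0,-0.05,0.053,0,0],[0,-0.047,0.053,0,0],[0,0,0,0,0]]]'
$P '[[[0,-0.03,0.06,0,0],[0,-0.02,0.06,0,0],[0,0,0.06,0,0],[0,0,0.03,0,0],[0,0,0,0,0]]]'
python3 go.py .45 .31 .078 .155
```

```text
time_s: 13.85
tool_pos: [0.5834, 0.3222, 0.1433]
eef_rot: [-0.001, 0.65, 0.76, -0.002]
wrist_force: [0.5, 0.1, -0.2]
gripper_width: -0.0002
grasp_force: 0.0
time_s: 14.55
tool_pos: [0.4855, 0.3076, 0.1473]
eef_rot: [0.0, 0.65, 0.76, 0.0]
wrist_force: [0.6, 0.9, -0.3]
gripper_width: -0.0001
grasp_force: 0.0
time_s: 15.05
tool_pos: [0.4542, 0.302, 0.1165]
eef_rot: [-0.001, 0.65, 0.76, -0.002]
wrist_force: [-0.2, 0.5, -0.6]
gripper_width: -0.0003
grasp_force: 0.0
time_s: 15.55
tool_pos: [0.4489, 0.3013, 0.0858]
eef_rot: [-0.0, 0.65, 0.76, -0.001]
wrist_force: [-0.2, -0.0, -0.3]
gripper_width: 0.0001
grasp_force: 0.0
from [0.4489 0.3013 0.0858] phi0 0.154: turn -0.000 = 1 x -0.0004; shift [0.056 0.016 0.052] = 1 x [0.0559 0.016  0.0519]
```

```bash
P="python3 -m pendant"
$P '[[[0,0,0.03,0,0],[0,0,0.03,0,0],[0,0,0,0,0],[0,0,0,0,0]]]'
$P '[[[0,0,0.03,0,0],[0,0,0.03,0,0],[0,0,0,0,0],[0,0,0,0,0]]]'
python3 snap.py v7 scene side
python3 - <<'E'
from fit import *
L=pickle.load(open("v7.pkl","rb"))
print(fit("dicebox",L,[.457,.312,0,.15,.1]))
E
```

```text
time_s: 15.95
tool_pos: [0.4496, 0.3017, 0.0785]
eef_rot: [0.0, 0.65, 0.76, 0.001]
wrist_force: [-0.4, -0.2, 4.9]
gripper_width: -0.0
grasp_force: 2.6
time_s: 16.35
tool_pos: [0.4497, 0.3018, 0.0774]
eef_rot: [0.001, 0.65, 0.76, 0.002]
wrist_force: [-12.1, -6.5, 63.3]
gripper_width: 0.0002
grasp_force: 31.7
(array([ 0.45648222,  0.31173112,  0.00244262,  0.16417382, -0.09202748]), array([0.76, 0.73], dtype=float32))
```

```bash
P="python3 -m pendant"
$P '[[[0,0,-0.1,0,0],[0,0,-0.25,0,0],[0,0,-0.25,0,0],[0,0,-0.25,0,0.5],[0,0,0,0,0.5],[0,0,0,0,0.5]]]'
python3 snap.py v8 scene side
python3 - <<'E'
from fit import *
L=pickle.load(open("v8.pkl","rb"))
print(fit("dicebox",L,[.457,.312,0,.15,.1]),fit("dicebox",L,[.457,.312,0,.15,.05],fixz=0))
I=[]
for c in L:
    u=proj(c,[.46,.2,.02]).astype(int);I.append(cv2.resize(c["img"][u[1]-60:u[1]+60,u[0]-65:u[0]+65,::-1],(390,360),interpolation=cv2.INTER_CUBIC))
cv2.imwrite("pics/lid.png",np.hstack(I))
E
python3 go.py .527 .078 .13 -.865
```

```text
time_s: 17.35
tool_pos: [0.4496, 0.3017, 0.1971]
eef_rot: [0.001, 0.65, 0.76, 0.001]
wrist_force: [-0.3, -0.4, -0.4]
gripper_width: 0.0421
grasp_force: 0.0
(array([ 0.4563081 ,  0.310873  ,  0.001369  ,  0.16321666, -0.06380935]), array([0.29, 0.34], dtype=float32)) (array([ 0.45649731,  0.31139191,  0.007443  ,  0.15392258, -0.03082483]), array([0.38, 0.32], dtype=float32))
from [0.4488 0.3014 0.1953] phi0 0.154: turn 0.680 = 8 x 0.0850; shift [-0.569  1.472  0.435] = 7 x [-0.0813  0.2102  0.0622]
```

View pics/lid.png

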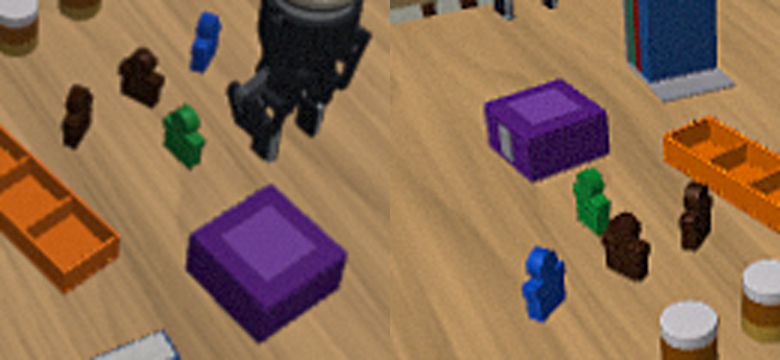

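The lid is fully shut, with its top flush at (268,245) in the left crop. Meeple A is next.

```bash
P="python3 -m pendant"
$P '[[[0,0,0,0.085,0.5],[0,0,0,0.085,0.5],[0,0,0,0.085,0.5],[0,0,0,0.085,0.5],[0,0,0,0.085,0.5],[0,0,0,0.085,0.5],[0,0,0,0.085,0.5],[0,0,0,0.085,0.5]]]' >/dev/null
$P '[[[-0.081,0.21,0.062,0,0.5],[-0.081,0.21,0.062,0,0.5],[-0.081,0.21,0.062,0,0.5],[-0.081,0.21,0.062,0,0.5],[-0.081,0.21,0.062,0,0.5],[-0.081,0.21,0.062,0,0.5],[-0.081,0.21,0.062,0,0.5],[0,0,0,0,0.5]]]'
$P '[[[0,0,0,0,0.5],[0,0,0,0,0.5],[0,0,0,0,0.5]]]'
python3 snap.py v9 wrist
python3 - <<'E'
from fit import *
c=pickle.load(open("v9.pkl","rb"))[0]
print(proj(c,[.527,.078,.06]),proj(c,[.444,.063,.06]))
for x,y,w in [(.527,.078,-.865),(.444,.063,.48)]: print(fit("meeple",[c],[x,y,0,w],fixz=0))
E
python3 go.py .527 .078 .053 -.865
```

```text
time_s: 19.35
tool_pos: [0.5289, 0.0749, 0.1299]
eef_rot: [0.0, 0.939, 0.343, -0.0]
wrist_force: [-0.0, 0.5, 0.2]
gripper_width: 0.043
grasp_force: 0.0
time_s: 19.65
tool_pos: [0.5269, 0.0796, 0.1314]
eef_rot: [-0.0, 0.938, 0.346, -0.0]
wrist_force: [-0.2, -0.6, -0.5]
gripper_width: 0.0428
grasp_force: 0.0
[256.35526723 211.52483581] [204.34603417 293.42962253]
(array([ 0.52637273,  0.07783318,  0.00497759, -0.84444833]), array([2.45], dtype=float32))
(array([0.4432138 , 0.06394141, 0.00300415, 0.46791635]), array([3.41], dtype=float32))
from [0.5272 0.0793 0.1315] phi0 -0.864: turn 0.001 = 1 x 0.0006; shift [-0.007  0.006  0.523] = 2 x [-0.0033  0.0029  0.2616]
```

View pics/v9wrist.png

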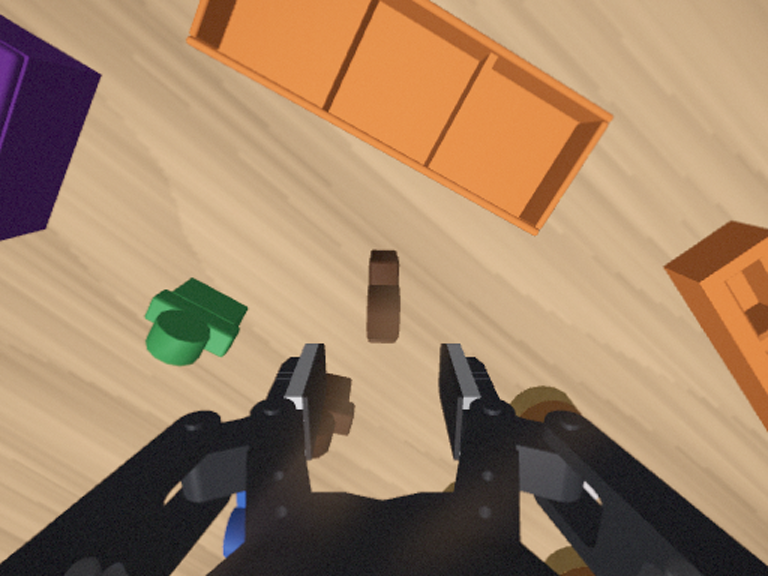

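Meeple A sits centred between the pads at (383,300) and aligned, so I'll descend and grip it.

```bash
P="python3 -m pendant"
$P '[[[0,0,0.26,0,0.5],[0,0,0.26,0,0.5],[0,0,0,0,0.5],[0,0,0,0,0],[0,0,0,0,0],[0,0,0,0,0],[0,0,0,0,0],[0,0,0,0,0]]]' 40
python3 -c "from h import *;print(state()['tool_pos'])"
$P '[[[0,0,-0.1,0,0],[0,0,-0.25,0,0],[0,0,-0.25,0,0],[0,0,0,0,0],[0,0,0,0,0]]]'
python3 go.py .6544 -.1394 .14 -.175
```

```text
time_s: 20.65
tool_pos: [0.5282, 0.0785, 0.0546]
eef_rot: [0.001, 0.938, 0.345, 0.001]
wrist_force: [0.9, 1.4, 5.1]
gripper_width: 0.0156
grasp_force: 45.4
[0.52824814 0.07851978 0.05461152]
time_s: 21.15
tool_pos: [0.5278, 0.0785, 0.1444]
eef_rot: [0.001, 0.938, 0.345, 0.001]
wrist_force: [-0.3, -0.2, -1.2]
gripper_width: 0.0154
grasp_force: 44.8
from [0.5278 0.0785 0.1444] phi0 -0.866: turn -0.460 = 6 x -0.0767; shift [-1.283  1.084  0.03 ] = 7 x [-0.1834  0.1548  0.0042]
```

```bash
P="python3 -m pendant"
$P '[[[0,0,0,-0.0767,0],[0,0,0,-0.0767,0],[0,0,0,-0.0767,0],[0,0,0,-0.0767,0],[0,0,0,-0.0767,0],[0,0,0,-0.0767,0],[-0.183,0.155,0,0,0],[-0.183,0.155,0,0,0]]]' >/dev/null
$P '[[[-0.183,0.155,0,0,0],[-0.183,0.155,0,0,0],[-0.183,0.155,0,0,0],[-0.183,0.155,0,0,0],[-0.183,0.155,0.03,0,0],[0,0,0.12,0,0],[0,0,0,0,0],[0,0,0,0,0]]]'
python3 snap.py v10 wrist
python3 - <<'E'
from fit import *
L=pickle.load(open("v10.pkl","rb"));W1=pickle.load(open("v1.pkl","rb"))[0]
for k in range(3): print(state()["tool_pos"])
c=L[0]
for dy in (28,84): print(proj(c,np.array([.6495,-.167,.032])+dy/1000*np.array([.174,.985,0]))*1.5)
E
python3 go.py .6544 -.1394 .07 -.175
```

```text
time_s: 22.75
tool_pos: [0.6523, -0.1382, 0.1186]
eef_rot: [-0.002, 0.766, 0.643, -0.001]
wrist_force: [0.2, 0.4, -0.7]
gripper_width: 0.0151
grasp_force: 44.7
[ 0.65414975 -0.13824167  0.12126899]
[ 0.65414975 -0.13824167  0.12126899]
[ 0.65414975 -0.13824167  0.12126899]
[385.18495963 305.31783137]
[385.5044945  197.95034458]
from [ 0.6541 -0.1382  0.1213] phi0 -0.174: turn 0.001 = 1 x 0.0006; shift [-0.007  0.003  0.342] = 2 x [-0.0037  0.0015  0.1709]
```

View pics/v10wrist.png

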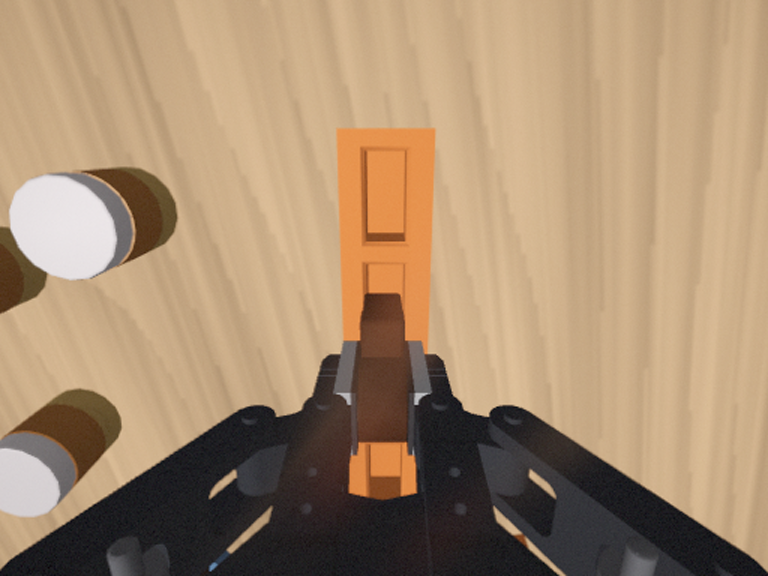

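Predicted slot (385,198) against the seen slot (385,195) agree, and the meeple is centred on the slot column at (384,365). I'll lower it in.

```bash
P="python3 -m pendant"
$P '[[[0.005,0,0.15,0,0],[0,0,0.05,0,0],[0,0,0.04,0,0],[0,0,0.03,0,0],[0,0,0,0,0]]]'
$P '[[[0,0,0.04,0,0],[0,0,0.04,0,0],[0,0,0.03,0,0],[0,0,0,0,0]]]'
```

```text
time_s: 23.45
tool_pos: [0.6541, -0.1382, 0.0799]
eef_rot: [-0.0, 0.766, 0.643, -0.0]
wrist_force: [-0.5, -0.1, -1.0]
gripper_width: 0.0154
grasp_force: 44.7
time_s: 23.85
tool_pos: [0.6541, -0.1383, 0.0631]
eef_rot: [-0.0, 0.766, 0.643, -0.0]
wrist_force: [0.3, -0.9, -0.4]
gripper_width: 0.0155
grasp_force: 44.7
```

```bash
P="python3 -m pendant"
$P '[[[0,0,0.005,0,0],[0,0,0,0,0],[0,0,0,0,0.35],[0,0,0,0,0.35],[0,0,0,0,0.35],[0,0,-0.1,0,0.5],[0,0,-0.2,0,0.5],[0,0,-0.25,0,0.5]]]'
$P '[[[0,0,0,0,0.5],[0,0,0,0,0.5]]]' >/dev/null
python3 go.py .444 .063 .135 .475
```

```text
time_s: 24.65
tool_pos: [0.6533, -0.138, 0.1458]
eef_rot: [-0.001, 0.766, 0.643, -0.001]
wrist_force: [1.1, -1.4, 0.4]
gripper_width: 0.0427
grasp_force: 0.0
from [ 0.6551 -0.1386  0.1478] phi0 -0.175: turn -0.433 = 5 x -0.0867; shift [ 1.839 -0.637  0.086] = 8 x [ 0.2299 -0.0796  0.0107]
```

```bash
P="python3 -m pendant"
$P '[[[0,0,0,-0.0867,0.5],[0,0,0,-0.0867,0.5],[0,0,0,-0.0867,0.5],[0,0,0,-0.0867,0.5],[0,0,0,-0.0867,0.5]]]' >/dev/null
$P '[[[0.23,-0.08,0.01,0,0.5],[0.23,-0.08,0.01,0,0.5],[0.23,-0.08,0.01,0,0.5],[0.23,-0.08,0.01,0,0.5],[0.23,-0.08,0.01,0,0.5],[0.23,-0.08,0.01,0,0.5],[0.23,-0.08,0.01,0,0.5],[0.23,-0.08,0.01,0,0.5]]]' >/dev/null
$P '[[[0,0,0,0,0.5],[0,0,0,0,0.5],[0,0,0,0,0.5]]]'
python3 snap.py v11 wrist scene
python3 go.py .444 .063 .053 .475
```

```text
time_s: 26.45
tool_pos: [0.4438, 0.0627, 0.1333]
eef_rot: [0.001, 0.521, 0.854, 0.0]
wrist_force: [-0.5, -0.7, 0.7]
gripper_width: 0.0428
grasp_force: 0.0
from [0.4429 0.0629 0.1334] phi0 0.474: turn -0.000 = 1 x -0.0004; shift [-0.003  0.007  0.536] = 2 x [-0.0014  0.0035  0.268 ]
```

View pics/v11wrist.png

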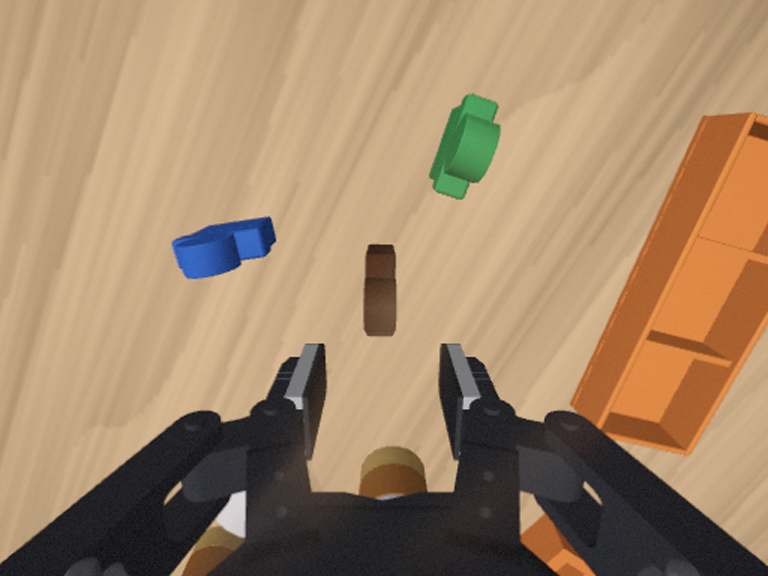

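```bash
python3 - <<'E'
from fit import *
for f,p in [("v9.pkl",[.527,.078,0,-.865]),("v11.pkl",[.444,.063,0,.475])]:
    c=pickle.load(open(f,"rb"))[0]
    s=sil(c,"meeple",p)*1.5;print(f,"pred",s.min(0),s.max(0))
    h=cv2.cvtColor(c["img"],cv2.COLOR_RGB2HSV).astype(int);m=(h[...,0]<16)&(h[...,1]>70)&(h[...,2]<140)
    u=proj(c,[p[0],p[1],.05]).astype(int);w=np.zeros_like(m);w[u[1]-60:u[1]+40,u[0]-25:u[0]+25]=1
    r,q=np.where(m&w);print("seen",q.min()*1.5,r.min()*1.5,q.max()*1.5,r.max()*1.5)
    q2,e=fit("meeple",[c],p,masks=[m&w],fixz=0);print(q2,e)
E
```

```text
v9.pkl pred [367.875 248.625] [401.25 343.5 ]
seen 367.5 249.0 399.0 342.0
[ 0.52679321  0.07878432  0.00483677 -0.88008495] [0.44]
v11.pkl pred [362.625 244.125] [396.   338.25]
seen 363.0 244.5 394.5 334.5
[0.4436215  0.06398492 0.00638868 0.45538419] [0.51]
```

Meeple B is centred between the pads at (380,290), and the prediction matches what is seen within 1 mm. I'll grip it.

```bash
P="python3 -m pendant"
$P '[[[0.006,0,0.268,0,0.5],[0,0,0.268,0,0.5],[0,0,0,0,0.5],[0,0,0,0,0],[0,0,0,0,0],[0,0,0,0,0],[0,0,0,0,0],[0,0,0,0,0]]]' 40
$P '[[[0,0,-0.1,0,0],[0,0,-0.25,0,0],[0,0,-0.25,0,0],[0,0,0,0,0],[0,0,0,0,0]]]'
python3 go.py .6641 -.0835 .14 -.175
```

```text
time_s: 27.65
tool_pos: [0.443, 0.064, 0.0544]
eef_rot: [0.001, 0.521, 0.854, 0.001]
wrist_force: [0.3, -0.2, 7.6]
gripper_width: 0.0154
grasp_force: 45.9
time_s: 28.15
tool_pos: [0.4427, 0.064, 0.1442]
eef_rot: [0.001, 0.521, 0.854, 0.001]
wrist_force: [-0.6, -0.4, -0.5]
gripper_width: 0.0152
grasp_force: 44.8
from [0.4427 0.064  0.1442] phi0 0.475: turn 0.433 = 5 x 0.0867; shift [-0.711  1.625  0.028] = 7 x [-0.1016  0.2321  0.004 ]
```

```bash
P="python3 -m pendant"
$P '[[[0,0,0,0.0867,0],[0,0,0,0.0867,0],[0,0,0,0.0867,0],[0,0,0,0.0867,0],[0,0,0,0.0867,0]]]' >/dev/null
$P '[[[-0.1016,0.232,0,0,0],[-0.1016,0.232,0,0,0],[-0.1016,0.232,0,0,0],[-0.1016,0.232,0,0,0],[-0.1016,0.232,0,0,0],[-0.1016,0.232,0,0,0],[-0.1016,0.232,0,0,0],[0,0,0,0,0]]]' >/dev/null
$P '[[[0,0,0.15,0,0],[0,0,0,0,0],[0,0,0,0,0]]]'
python3 go.py .6641 -.0835 .08 -.175; python3 snap.py v12 wrist
python3 - <<'E'
from fit import *
c=pickle.load(open("v12.pkl","rb"))[0]
print(proj(c,np.array([.6495,-.167,.032])+.084*np.array([.174,.985,0]))*1.5)
print(fit("rack",[c],[.6495,-.167,0,-.175],fixz=0))
E
```

```text
time_s: 29.75
tool_pos: [0.6617, -0.0827, 0.1187]
eef_rot: [-0.002, 0.766, 0.643, -0.001]
wrist_force: [-0.1, 0.6, 0.4]
gripper_width: 0.0153
grasp_force: 44.8
from [ 0.6617 -0.0827  0.1187] phi0 -0.175: turn 0.000 = 1 x 0.0000; shift [-0.002  0.017  0.258] = 1 x [-0.0024  0.0168  0.2583]
[385.96184448 305.56521001]
(array([ 0.64852227, -0.1667946 ,  0.00634242, -0.18570624]), array([3.08], dtype=float32))
```

View pics/v12wrist.png

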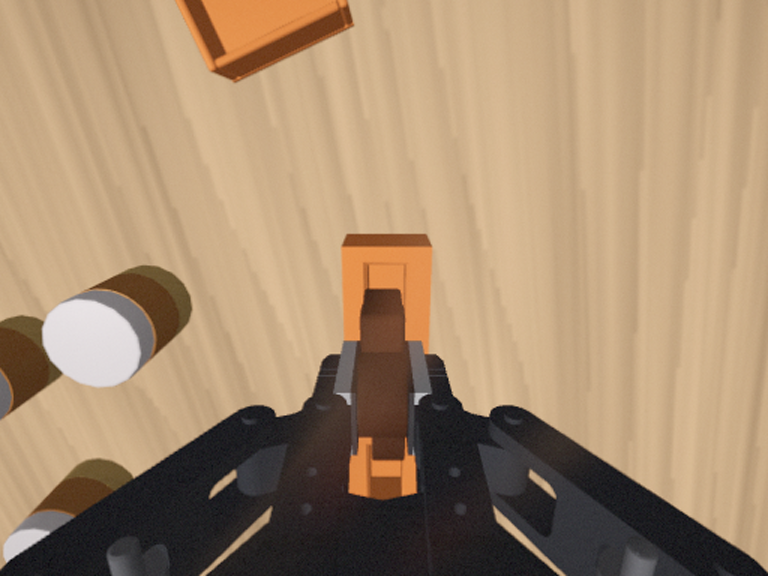

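```bash
P="python3 -m pendant"
$P '[[[-0.003,0.008,0.14,0,0],[0,0,0.05,0,0],[0,0,0.04,0,0],[0,0,0.03,0,0],[0,0,0,0,0]]]'
$P '[[[0,0,0.04,0,0],[0,0,0.04,0,0],[0,0,0.03,0,0],[0,0,0,0,0]]]'
```

```text
time_s: 30.45
tool_pos: [0.6644, -0.0841, 0.0812]
eef_rot: [-0.0, 0.766, 0.643, -0.0]
wrist_force: [0.2, 0.1, -0.8]
gripper_width: 0.0151
grasp_force: 44.8
time_s: 30.85
tool_pos: [0.6642, -0.0841, 0.0641]
eef_rot: [-0.001, 0.766, 0.643, -0.0]
wrist_force: [-0.2, -0.2, -1.1]
gripper_width: 0.0154
grasp_force: 44.8
```

```bash
P="python3 -m pendant"
$P '[[[0,0,0.009,0,0],[0,0,0,0,0],[0,0,0,0,0.35],[0,0,0,0,0.35],[0,0,0,0,0.35],[0,0,-0.1,0,0.8],[0,0,-0.27,0,0.8],[0,0,-0.27,0,0.8]]]'
$P '[[[0,0,0,-0.0878,0.8],[0,0,0,-0.0878,0.8],[0,0,0,-0.0878,0.8],[0,0,0,0,0.8],[0,0,0,0,0.8]]]' >/dev/null
python3 snap.py v13 scene side wrist
python3 - <<'E'
from fit import *
L=pickle.load(open("v13.pkl","rb"))
for x,y in [(.434,-.088),(.522,-.07),(.439,-.198)]:
    cams=[];ms=[]
    for c in L:
        u=proj(c,[x,y,.03]);b=[m for cf,xy,m in c["m"]["jar0"] if np.hypot(*(np.array(xy)-u))<25]
        if b: cams.append(c);ms.append(b[0])
    print([c["shot"] for c in cams],fit("jar",cams,[x,y,0,0],masks=ms,fixz=0) if cams else None)
I=[]
for c in L[:2]:
    u=proj(c,[.66,-.11,.03]).astype(int);I.append(cv2.resize(c["img"][u[1]-40:u[1]+40,u[0]-52:u[0]+53,::-1],(390,300),interpolation=cv2.INTER_CUBIC))
cv2.imwrite("pics/slots.png",np.hstack(I))
E
python3 go.py .522 -.07 .15 .22
```

```text
time_s: 31.65
tool_pos: [0.6641, -0.084, 0.1608]
eef_rot: [-0.001, 0.766, 0.643, -0.0]
wrist_force: [1.0, -0.8, 0.2]
gripper_width: 0.0683
grasp_force: 0.0
[25, 26, 27] (array([ 0.43289856, -0.0876776 ,  0.00189874,  0.19137389]), array([6.  , 0.59, 0.49], dtype=float32))
[25, 26] (array([ 0.51706159, -0.07289769,  0.0020569 ,  0.14081889]), array([0.72, 0.37], dtype=float32))
[25, 26, 27] (array([ 0.43724267, -0.19912332,  0.0034663 ,  0.18464467]), array([0.52, 0.42, 0.61], dtype=float32))
from [ 0.6646 -0.0842  0.1596] phi0 0.220: turn -0.000 = 1 x -0.0001; shift [ 0.3   -0.907  0.064] = 4 x [ 0.0749 -0.2268  0.0161]
```

View pics/slots.png

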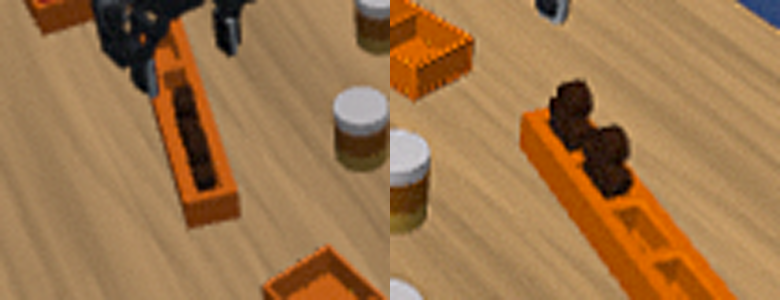

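Both meeples are upright and seated in adjacent slots at (185,115)/(200,165) and (572,115)/(605,160). Now the jars.

```bash
cat > jarfit.py <<'E'
from fit import *
L=pickle.load(open(sys.argv[1],"rb"))
x,y=map(float,sys.argv[2:4])
cams=[];ms=[]
for c in L:
    u=proj(c,[x,y,.03]);b=[m for cf,xy,m in c["m"]["jar0"] if np.hypot(*(np.array(xy)-u))<(60 if c is L[0] else 25)]
    if b: cams.append(c);ms.append(b[0])
print([c["shot"] for c in cams],fit("jar",cams,[x,y,0,0],masks=ms,fixz=0) if cams else None)
for c in L:
    for cf,xy,m in c["m"]["jar0"]: print(c["shot"],round(cf,2),np.round(atz(c,xy,.03)[:2],3))
E
P="python3 -m pendant"
$P '[[[0.075,-0.227,0.016,0,0.8],[0.075,-0.227,0.016,0,0.8],[0.075,-0.227,0.016,0,0.8],[0.075,-0.227,0.016,0,0.8],[0,0,0,0,0.8],[0,0,0,0,0.8],[0,0,0,0,0.8]]]'
python3 snap.py v14 wrist scene side
python3 jarfit.py v14.pkl .521 -.071
python3 go.py .521 -.071 .055 .22
```

```text
time_s: 33.45
tool_pos: [0.5238, -0.0706, 0.1506]
eef_rot: [0.002, 0.625, 0.78, 0.001]
wrist_force: [0.4, 0.8, 0.6]
gripper_width: 0.0687
grasp_force: 0.0
[28, 29, 30] (array([ 0.52158308, -0.0690569 ,  0.00434018, -0.03874673]), array([0.75, 0.55, 0.99], dtype=float32))
28 0.68 [ 0.429 -0.18 ]
28 0.67 [ 0.43  -0.089]
28 0.63 [ 0.521 -0.071]
29 0.73 [ 0.434 -0.198]
29 0.58 [ 0.506 -0.07 ]
29 0.52 [ 0.433 -0.087]
30 0.96 [ 0.424 -0.205]
30 0.92 [ 0.433 -0.087]
30 0.76 [ 0.515 -0.079]
30 0.46 [ 0.626 -0.211]
from [ 0.5219 -0.0699  0.1501] phi0 0.220: turn -0.000 = 1 x -0.0001; shift [-0.006 -0.007  0.634] = 3 x [-0.0019 -0.0025  0.2113]
```

View pics/v14wrist.png

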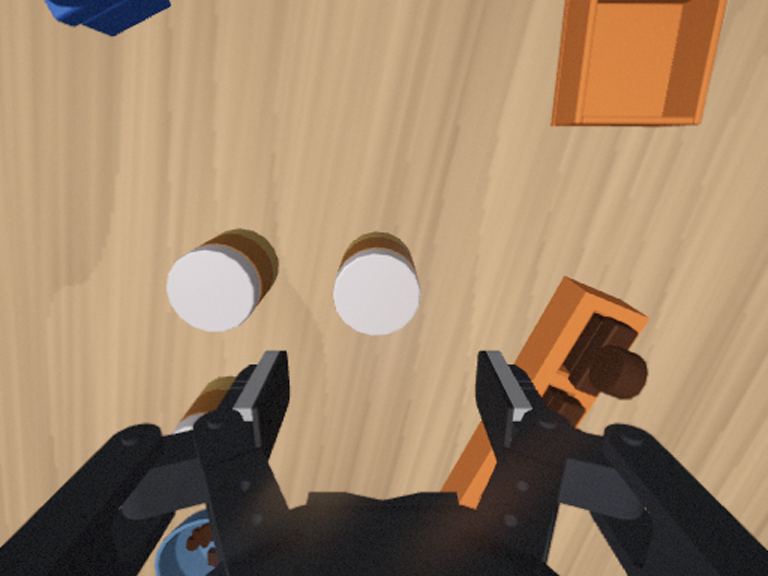

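Jar 2 lies between the pads at (377,290), and the left-hand jar at (215,288) leaves room. I'll descend and grip.

```bash
P="python3 -m pendant"
$P '[[[0,-0.008,0.21,0,0.8],[0,0,0.21,0,0.8],[0,0,0.21,0,0.8],[0,0,0,0,0.8],[0,0,0,0,0],[0,0,0,0,0],[0,0,0,0,0],[0,0,0,0,0]]]' 30
$P '[[[0,0,-0.1,0,0],[0,0,-0.25,0,0],[0,0,-0.25,0,0],[0,0,0,0,0],[0,0,0,0,0]]]'
python3 go.py .6316 .0797 .13 .22
```

```text
time_s: 34.85
tool_pos: [0.5214, -0.0704, 0.0569]
eef_rot: [0.001, 0.625, 0.78, 0.0]
wrist_force: [-0.1, 0.7, -0.5]
gripper_width: 0.0472
grasp_force: 31.0
time_s: 35.35
tool_pos: [0.5211, -0.0703, 0.1468]
eef_rot: [0.001, 0.625, 0.78, 0.0]
wrist_force: [-0.4, -0.5, -0.6]
gripper_width: 0.0466
grasp_force: 31.6
from [ 0.5211 -0.0703  0.1468] phi0 0.220: turn 0.000 = 1 x 0.0000; shift [0.815 0.937 0.112] = 5 x [0.163  0.1874 0.0225]
```

```bash
P="python3 -m pendant"
$P '[[[0.163,0.187,0,0,0],[0.163,0.187,0,0,0],[0.163,0.187,0,0,0],[0.163,0.187,0,0,0],[0.163,0.187,0,0,0],[0,0,0.1,0,0],[0,0,0,0,0],[0,0,0,0,0]]]'
python3 go.py .6316 .0797 .061 .22
```

```text
time_s: 36.15
tool_pos: [0.6287, 0.0792, 0.1285]
eef_rot: [-0.002, 0.625, 0.78, -0.002]
wrist_force: [-0.6, 0.2, -0.9]
gripper_width: 0.0467
grasp_force: 31.6
from [0.6287 0.0792 0.1285] phi0 0.220: turn -0.000 = 1 x -0.0003; shift [-0.001  0.02   0.45 ] = 2 x [-0.0004  0.0098  0.2251]
```

```bash
P="python3 -m pendant"
$P '[[[0,0.004,0.15,0,0],[0,0,0.12,0,0],[0,0,0.08,0,0],[0,0,0.05,0,0],[0,0,0.03,0,0],[0,0,0,0,0],[0,0,0,0,0]]]'
python3 go.py .6316 .0797 .061 .22
```

```text
time_s: 36.85
tool_pos: [0.6319, 0.0797, 0.0667]
eef_rot: [0.0, 0.625, 0.78, 0.0]
wrist_force: [0.2, 0.1, -0.1]
gripper_width: 0.0471
grasp_force: 31.6
from [0.6319 0.0797 0.0667] phi0 0.220: turn -0.000 = 1 x -0.0001; shift [ 0.    -0.002  0.038] = 1 x [ 0.0002 -0.0023  0.0379]
```

```bash
P="python3 -m pendant"
$P '[[[0,0,0.02,0,0],[0,0,0.015,0,0],[0,0,0,0,0],[0,0,0,0,0.75],[0,0,0,0,0.75],[0,0,-0.1,0,0.75],[0,0,-0.25,0,0.8],[0,0,-0.25,0,0.8]]]'
python3 go.py .4335 -.0877 .15 .22
```

```text
time_s: 37.65
tool_pos: [0.6311, 0.0798, 0.1522]
eef_rot: [-0.001, 0.625, 0.78, -0.0]
wrist_force: [0.6, -0.3, 0.9]
gripper_width: 0.0686
grasp_force: 0.0
from [0.6311 0.0798 0.1522] phi0 0.220: turn -0.000 = 1 x -0.0001; shift [-0.802 -1.529  0.015] = 7 x [-0.1146 -0.2185  0.0021]
```

```bash
P="python3 -m pendant"
$P '[[[-0.1146,-0.2185,0,0,0.8],[-0.1146,-0.2185,0,0,0.8],[-0.1146,-0.2185,0,0,0.8],[-0.1146,-0.2185,0,0,0.8],[-0.1146,-0.2185,0,0,0.8],[-0.1146,-0.2185,0,0,0.8],[-0.1146,-0.2185,0,0,0.8]]]' >/dev/null
$P '[[[0,0,0,0,0.8],[0,0,0,0,0.8],[0,0,0,0,0.8]]]'
python3 snap.py v15 wrist scene side
python3 jarfit.py v15.pkl .433 -.0877
python3 go.py .433 -.0877 .056 .22
```

```text
time_s: 38.65
tool_pos: [0.4353, -0.0878, 0.1516]
eef_rot: [0.001, 0.625, 0.781, 0.0]
wrist_force: [-1.4, 0.1, -0.1]
gripper_width: 0.0685
grasp_force: 0.0
[31, 32, 33] (array([ 0.43383874, -0.08656902,  0.00285032, -0.0295633 ]), array([0.52, 0.34, 1.06], dtype=float32))
31 0.62 [ 0.438 -0.203]
31 0.58 [ 0.433 -0.089]
31 0.57 [0.61  0.062]
32 0.83 [0.613 0.062]
32 0.68 [ 0.433 -0.092]
32 0.65 [ 0.442 -0.2  ]
32 0.34 [ 0.652 -0.18 ]
33 0.97 [ 0.433 -0.089]
33 0.79 [ 0.429 -0.203]
33 0.64 [0.644 0.111]
33 0.64 [ 0.468 -0.327]
33 0.34 [ 0.623 -0.216]
from [ 0.4339 -0.0876  0.1508] phi0 0.220: turn 0.000 = 1 x 0.0000; shift [ 0.001 -0.006  0.632] = 3 x [ 2.000e-04 -1.900e-03  2.107e-01]
```

```bash
P="python3 -m pendant"
$P '[[[0,-0.004,0.21,0,0.8],[0,0,0.21,0,0.8],[0,0,0.205,0,0.8],[0,0,0,0,0.8],[0,0,0,0,0],[0,0,0,0,0],[0,0,0,0,0],[0,0,0,0,0]]]' 30
$P '[[[0,0,-0.1,0,0],[0,0,-0.25,0,0],[0,0,-0.27,0,0],[0,0,0,0,0],[0,0,0,0,0]]]'
python3 go.py .6036 .2047 .15 .22
```

```text
time_s: 40.05
tool_pos: [0.4339, -0.0881, 0.0583]
eef_rot: [0.001, 0.625, 0.78, 0.0]
wrist_force: [-0.7, 0.6, -2.5]
gripper_width: 0.047
grasp_force: 31.0
time_s: 40.55
tool_pos: [0.4338, -0.088, 0.1514]
eef_rot: [0.002, 0.625, 0.78, 0.0]
wrist_force: [-0.0, -0.0, -1.4]
gripper_width: 0.0469
grasp_force: 31.7
from [ 0.4338 -0.088   0.1514] phi0 0.220: turn 0.000 = 1 x 0.0000; shift [1.657 1.531 0.01 ] = 9 x [0.1841 0.1701 0.0011]
```

```bash
P="python3 -m pendant"
$P '[[[0.184,0.17,0,0,0],[0.184,0.17,0,0,0],[0.184,0.17,0,0,0],[0.184,0.17,0,0,0],[0.184,0.17,0,0,0],[0.184,0.17,0,0,0],[0.184,0.17,0,0,0],[0.184,0.17,0,0,0]]]' >/dev/null
$P '[[[0.184,0.17,0,0,0],[0,0,0.1,0,0],[0,0,0,0,0],[0,0,0,0,0],[0,0,0,0,0]]]'
python3 go.py .6036 .2047 .0625 .22
```

```text
time_s: 41.85
tool_pos: [0.6021, 0.2035, 0.1345]
eef_rot: [-0.001, 0.626, 0.78, -0.001]
wrist_force: [-0.3, -0.2, -0.6]
gripper_width: 0.0471
grasp_force: 31.7
from [0.6021 0.2035 0.1345] phi0 0.219: turn -0.001 = 1 x -0.0009; shift [0.006 0.011 0.48 ] = 2 x [0.0028 0.0056 0.2399]
```

```bash
P="python3 -m pendant"
$P '[[[0.003,0.004,0.16,0,0],[0,0,0.13,0,0],[0,0,0.08,0,0],[0,0,0.05,0,0],[0,0,0.03,0,0],[0,0,0.02,0,0],[0,0,0,0,0]]]'
$P '[[[0,0,0.008,0,0],[0,0,0,0,0],[0,0,0,0,0.75],[0,0,0,0,0.75],[0,0,-0.1,0,0.75],[0,0,-0.25,0,0.8],[0,0,-0.25,0,0.8],[0,0,0,0,0.8]]]'
python3 go.py .438 -.199 .15 .22
```

```text
time_s: 42.55
tool_pos: [0.6038, 0.2053, 0.0648]
eef_rot: [0.0, 0.625, 0.78, 0.0]
wrist_force: [-0.4, -0.1, -1.8]
gripper_width: 0.0472
grasp_force: 31.7
time_s: 43.35
tool_pos: [0.6077, 0.2061, 0.1605]
eef_rot: [0.004, 0.625, 0.78, 0.005]
wrist_force: [0.8, -0.2, 1.0]
gripper_width: 0.0685
grasp_force: 0.0
from [0.6077 0.2061 0.1605] phi0 0.220: turn 0.000 = 1 x 0.0001; shift [-2.388 -1.693  0.07 ] = 11 x [-0.2171 -0.1539  0.0064]
```

```bash
P="python3 -m pendant"
$P '[[[-0.217,-0.152,0,0,0.8],[-0.217,-0.152,0,0,0.8],[-0.217,-0.152,0,0,0.8],[-0.217,-0.152,0,0,0.8],[-0.217,-0.152,0,0,0.8],[-0.217,-0.152,0,0,0.8]]]' >/dev/null
$P '[[[-0.217,-0.152,0,0,0.8],[-0.217,-0.152,0,0,0.8],[-0.217,-0.152,0,0,0.8],[-0.217,-0.152,0,0,0.8],[-0.217,-0.152,0,0,0.8],[0,0,0,0,0.8],[0,0,0,0,0.8],[0,0,0,0,0.8]]]'
python3 snap.py v16 wrist scene side
python3 jarfit.py v16.pkl .4375 -.199
python3 go.py .4375 -.199 .056 .22
```

```text
time_s: 44.75
tool_pos: [0.4369, -0.198, 0.1536]
eef_rot: [-0.0, 0.625, 0.781, 0.0]
wrist_force: [-0.2, 0.7, 0.3]
gripper_width: 0.0683
grasp_force: 0.0
[34, 35, 36] (array([ 0.43854224, -0.19681768,  0.00283795,  0.09574238]), array([0.54, 0.51, 0.78], dtype=float32))
34 0.97 [ 0.438 -0.202]
35 0.8 [ 0.422 -0.215]
35 0.57 [0.603 0.196]
36 0.57 [ 0.434 -0.2  ]
from [ 0.4369 -0.1988  0.1534] phi0 0.220: turn 0.000 = 1 x 0.0001; shift [-0.002  0.003  0.649] = 3 x [-0.0007  0.0011  0.2164]
```

```bash
P="python3 -m pendant"
$P '[[[0.008,0.008,0.215,0,0.8],[0,0,0.215,0,0.8],[0,0,0.215,0,0.8],[0,0,0,0,0.8],[0,0,0,0,0],[0,0,0,0,0],[0,0,0,0,0],[0,0,0,0,0]]]' 30
$P '[[[0,0,-0.1,0,0],[0,0,-0.25,0,0],[0,0,-0.27,0,0],[0,0,0,0,0],[0,0,0,0,0]]]'
python3 go.py .6176 .1422 .15 .22
```

```text
time_s: 46.15
tool_pos: [0.4384, -0.1979, 0.0579]
eef_rot: [0.001, 0.625, 0.78, 0.0]
wrist_force: [-0.5, -0.5, -1.7]
gripper_width: 0.0467
grasp_force: 31.0
time_s: 46.65
tool_pos: [0.4383, -0.1977, 0.1511]
eef_rot: [0.002, 0.625, 0.78, 0.0]
wrist_force: [0.1, 0.6, -0.7]
gripper_width: 0.0468
grasp_force: 31.7
from [ 0.4383 -0.1977  0.1511] phi0 0.220: turn -0.000 = 1 x -0.0000; shift [1.951 1.661 0.007] = 10 x [0.1951 0.1661 0.0007]
```

```bash
P="python3 -m pendant"
$P '[[[0.195,0.166,0,0,0],[0.195,0.166,0,0,0],[0.195,0.166,0,0,0],[0.195,0.166,0,0,0],[0.195,0.166,0,0,0],[0.195,0.166,0,0,0],[0.195,0.166,0,0,0],[0.195,0.166,0,0,0]]]' >/dev/null
$P '[[[0.195,0.166,0,0,0],[0.195,0.166,0,0,0],[0,0,0,0,0],[0,0,0,0,0],[0,0,0,0,0]]]'
python3 snap.py v17 wrist scene side
python3 jarfit.py v17.pkl .6316 .08 | head -1;python3 jarfit.py v17.pkl .6036 .205 | head -1
python3 go.py .6176 .1422 .0625 .22
```

```text
time_s: 47.95
tool_pos: [0.6154, 0.1416, 0.1481]
eef_rot: [-0.001, 0.625, 0.78, -0.001]
wrist_force: [-0.7, 0.4, -1.9]
gripper_width: 0.047
grasp_force: 31.7
[37, 38, 39] (array([ 0.63944006,  0.09579983,  0.00692691, -0.25631471]), array([4.03, 4.8 , 1.3 ], dtype=float32))
[37, 38, 39] (array([ 0.60451613,  0.20614597,  0.00266884, -0.01075068]), array([0.23, 1.84, 5.02], dtype=float32))
from [0.617  0.1422 0.1498] phi0 0.220: turn -0.000 = 1 x -0.0002; shift [-0.001  0.004  0.582] = 3 x [-0.0004  0.0012  0.194 ]
```

View pics/v17wrist.png

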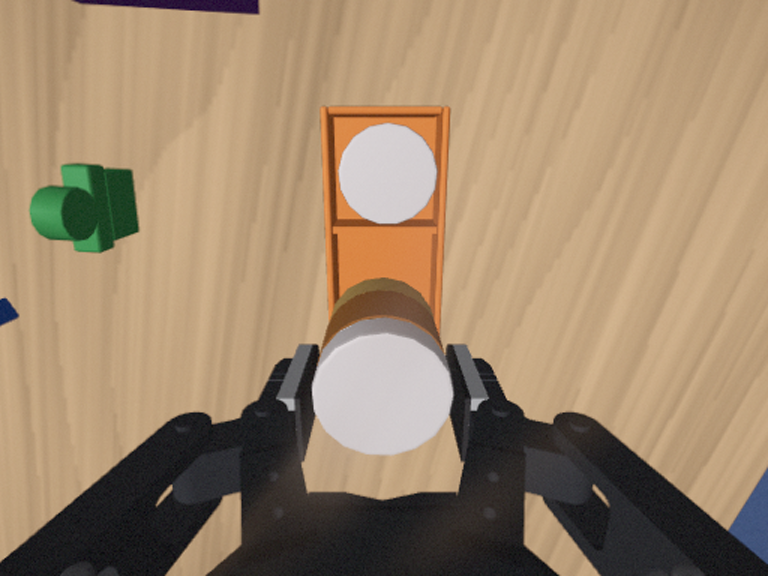

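The second jar is centred in its cell at (388,173), and the held jar at (382,385) is over the middle cell. I'll lower it.

```bash
P="python3 -m pendant"
$P '[[[0,0.004,0.2,0,0],[0,0,0.16,0,0],[0,0,0.09,0,0],[0,0,0.06,0,0],[0,0,0.04,0,0],[0,0,0.015,0,0],[0,0,0,0,0]]]'
$P '[[[0,0,0.012,0,0],[0,0,0,0,0],[0,0,0,0,0.75],[0,0,0,0,0.75],[0,0,-0.1,0,0.75],[0,0,-0.25,0,0.8],[0,0,-0.25,0,0.8],[0,0,-0.25,0,0.8]]]'
$P '[[[-0.2,-0.25,-0.1,0,0.8],[-0.2,-0.25,-0.1,0,0.8],[-0.2,-0.25,-0.1,0,0.8],[0,0,0,0,0.8],[0,0,0,0,0.8],[0,0,0,0,0.8]]]'
python3 - <<'E'
from h import *
I=[]
for n,x in (("scene",[.58,.12,.02]),("side",[.6,.08,.02])):
    c=eyes.capture(n);u=proj(c,x).astype(int);I.append(cv2.resize(c["img"][u[1]-80:u[1]+80,u[0]-65:u[0]+65,::-1],(390,480),interpolation=cv2.INTER_CUBIC))
cv2.imwrite("pics/fin.png",np.hstack(I))
E
```

```text
time_s: 49.25
tool_pos: [0.6179, 0.1425, 0.0653]
eef_rot: [0.0, 0.625, 0.78, 0.0]
wrist_force: [-0.5, -0.2, -1.6]
gripper_width: 0.0468
grasp_force: 31.8
time_s: 50.05
tool_pos: [0.6176, 0.1425, 0.1932]
eef_rot: [0.0, 0.625, 0.78, 0.0]
wrist_force: [0.1, 0.6, -0.1]
gripper_width: 0.0684
grasp_force: 0.0
time_s: 50.65
tool_pos: [0.5288, 0.0311, 0.236]
eef_rot: [0.001, 0.625, 0.78, 0.001]
wrist_force: [-0.2, -1.0, -0.2]
gripper_width: 0.0683
grasp_force: 0.0
```

View pics/fin.png

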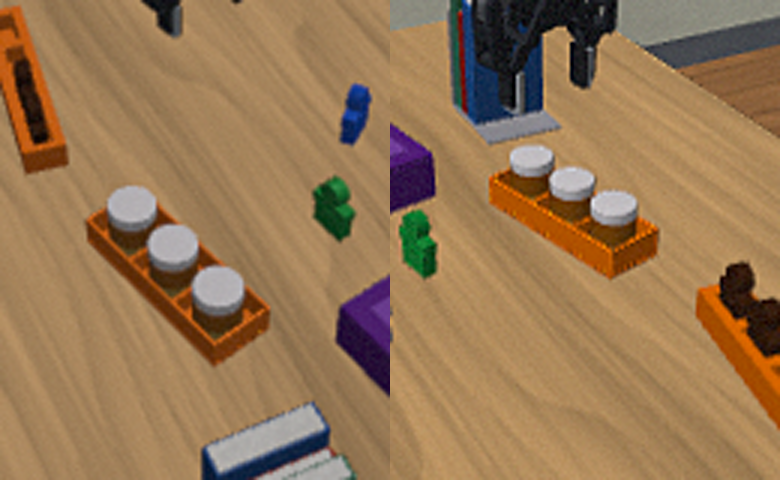

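All three jars are upright in their cells at (132,210), (172,250) and (218,295). The meeples are still in the slots and the lid is shut, so I'm handing in.

```bash
python3 -c "
from rig import job;print(job.hand_in())"
```

```text
the job is handed in; nothing more can be done
None
```

I handed the job in at about 51 s on the robot's clock, with no verdict returned: the die is shut in the dice box, both walnut meeples on the sideboard stand in slots, and all three jars sit upright in their own cells.

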